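# File the notebook in the tilt-out mail bin

### The job

The mail organiser's white bin is tilted out. Take the red notebook out of its wooden stand and, with the bin still tilted out, slide it upright (the way it stands now, tapered edge first) between the blue and the green file, spreading them apart, until it rests on the bin's floor. Then let go and swing the bin fully shut with the notebook still in place, leaving the other things on the shelf where they are.

Things in the scene. Friction and masses are not known exactly. Their poses are not given: they have to be found in the camera images.
- book_center (a point): Centre of the red hardback notebook: 90 mm wide (its x), 14 mm thick (its y), 135 mm tall (its z, up), 160 g, rigid. It looks and works the same turned half a turn about z. Its lowest 9 mm taper on both faces to a 6 mm wide foot. This point is 67.5 mm above the foot. It starts upright in the stand, its lower 45 mm in the stand's slot, the upper 90 mm free; grasp it across its 14 mm thickness near the top.
- book_foot (a point): Middle of the notebook's lower (tapered) edge, same axes as book_center.
- stand: Fixed light-wood stand, 110 x 70 x 55 mm, origin at the centre of its underside on the table, x along the slot. Slot 16 mm wide, floor 10 mm above the table, side walls up to 55 mm, open at the ends and top; the notebook lifts straight up out of it.
- organiser: Fixed white plastic mail organiser, base 150 x 130 mm, origin at the centre of its underside on the table, front facing its -x (roughly the robot), x to the back, y to its left. Two cheeks (outer faces 126 mm apart, up to 100 mm above the table) carry the bin's pivot pins, whose line is along y, 60 mm straight above the origin. Low back panel up to 68 mm.
- bin_floor (a point): Centre of the bin's inner floor, lying on the pivot line, so it does not move as the bin swings. Axes turn with the bin: z up out of the bin (leaning to the robot when tilted out), y to the left along the pivot, x to the back. White bin, inside 102 mm (x) by 90 mm (y); front wall 4 mm thick, outer face at x = -55 mm, up to z = 92 mm; back and side walls up to z = 50 mm. Clear above for its whole width.
- bin (a joint): Bin hinge, rad: 0 = shut (upright, a hard stop), growing as it tilts out forward, to the robot; 0.8 at most. Starts at 0.40 to 0.62. Stiff (about 0.4 N m), stays where left; shut it by pushing its front wall near the top to the back (about 5 N) along the arc about the pivot.
- blue_face (a point): Blue plastic file (90 mm long in x, 14 mm thick, its top at bin z = 81 mm) standing in the bin on the +y side: this point is on its face towards the gap, 40 mm above the bin floor, midway in x; bin axes. The gap is 6 to 10 mm wide at the start; each file slides sideways along y (about 1.5 N, stays where left, up to 25 mm outward). The top 12 mm of the face flares outward by 5 mm as a lead-in.
- green_face (a point): Green plastic file, mirror image of the blue one, on the -y side: the point on its face towards the gap, 40 mm above the bin floor; bin axes.
- paperweight_mid (a point): Centre of a round green glass paperweight, diameter 72, height 45 mm. Bystander.
- coaster_mid (a point): Centre of a square orange hard silicone coaster, 95 x 95 x 6 mm. Bystander.
- key_a_mid (a point): A brass door key, 70 mm long, 4 mm thick, lying flat. Bystander.
- key_b_mid (a point): Another such brass key. Bystander.
- tin_mid (a point): Centre of a dark shoe-polish tin, diameter 70, height 25 mm. Bystander.
- brush_mid (a point): A flat brush with a wooden handle, lying; a point near its middle. Bystander.
- dish_mid (a point): A blue ceramic dish, diameter 110, height 30 mm. Bystander.
Not all that is in view belongs to the job. Of the things like the organiser, leave any that is black, turquoise or yellow; of the rest the larger one is meant.

How it is judged:
By the outcome, as a careful person would: the job done as asked, in the order asked, and still so for the second after the job is handed in, with the robot touching nothing.
It also fails if it takes over 58 s, if anything falls off the work surface, if the arm or the gripper's body presses on something with over 40 N, if the wrist force passes 120 N, or if a joint passes its speed limit or range.

### The arm

A 7-joint arm with a two-finger parallel gripper is mounted at the origin on the work surface. World frame = base frame: x ahead of the robot, y to its left, z up, the work surface at z = 0. Lengths are in m, angles in degrees, forces in N, time in s.
With the tool pointing down it reaches from about 0.425 to 0.875 m from the base axis. Payload 4.7 kg.
Tool frame: the origin (TCP) lies at the very end of the fingers, on their centre line; the grasp point (between the pads) lies env.tcp_to_grasp behind it (env.tcp_to_grasp is the distance from the TCP to the grasp point, in m); z points along the fingers, x is the direction in which the jaws open and shut, and the axes are right-handed (so a half turn about z gives the same grasp; the last joint's range is limited). The gripper opens to 87 mm and grips with 3 to 60 N. Pads are 19 mm wide; open, the fingers measure 117 mm over their backs; the gripper's body (75 mm by 190 mm) begins 51 mm behind the grasp point.
Start: joints at [-67.145, 18.392, -4.016, 83.108, 1.295, 78.541, -3.26], TCP at [0.244, 0.602, 0.223] pointing down, gripper open.
Joint ranges: [-163.93, 163.93], [-17.29, 119.83], [-79.2, 71.16], [3.27, 140.29], [-89.18, 269.18], [5.43, 117.66], [-154.24, 154.24]. Speed limits (degrees/s): [147.25, 147.25, 180, 180, 180, 180, 180].

### API

Orientations are given as [roll, pitch, yaw] about the fixed x, y, z axes, in that order (R = Rz(yaw) Ry(pitch) Rx(roll)).
In Python, from cell import env gives the robot as it stands. The module is installed in compiled form; this text tells all that it offers.
- The arm moves only by the tool send_rows, never from a script. Its argument "steps" is a list of rows, each a list of 3 entries, a list of its own where there are three numbers: the shift along the tool's x, y, z in m, then the turn, a rotation vector about the tool's x, y, z in rad, then the finger opening in m, from 0 to 0.087. A call has exactly 5 rows; each row is the pose to reach, as a shift and turn from the pose commanded when the call began, along the tool's axes at that moment; what a row does not reach only later rows make up. A row lasts 1/12 s, in which the tool goes at most 41.7 mm and 7.16 degrees, less where a joint would pass 70% of its speed; a pose out of reach is approached as far as the arm can. A call with a gripper value outside its range is refused whole. The fingers move at their own pace and stop on an object; "grip_force" is the grip in N (left out, the last holds). Time passes only in rows, so rows that repeat a pose let the fingers close, or fill a call up. It gives the time, the measured TCP pose, the force and the opening at its end, in the units of the state.
- env.get_obs(): the state, without advancing time (a new reading comes with each control period).
- env.read_camera(name): name is "scene" or "side" or "wrist"; returns a dict with "pixels" (420x560x3 uint8, red, green, blue), "fx", "fy", "cx", "cy" (pixels), "position" and "rotation" of the camera in the world. Camera axes: x right, y up, looking along -z (the intrinsics and any distortion apply to the point x, -y, -z); pixel columns grow to the right and rows downward; lengths in m; the calibration is good to about 2 mm. A picture is of the moment at which its call begins. There is no depth.
- env.sign_off(): hands the job in, once; it reports no verdict.
The state is a dict: "time_s": time; "qpos": joint angles; "joint_velocities": joint speeds; "effort": joint torques, N m; "tool_pos": TCP position; "tool_rot": TCP orientation; "force": force on the tool from outside, world axes, zero at the start; "wrist_torque": the same for the moment, N m; "grip_width": finger opening in m.
Only numpy, scipy, OpenCV 4.12 (cv2) and the standard library are available. Lean on these libraries where they do the work, as an engineer would, in place of code of your own. Each camera call takes 0.05 s, during which the arm holds its last target.

## Working session

There is one attempt and no reset: what is moved stays moved. The work goes in short steps, Python scripts to look and compute and a tool call to move; the robot and the scene stay as the last step left them, time stands still between calls to the robot, and variables do not carry over. Pictures are saved under pics/ and viewed, and the job is handed in when it is done.

Besides the shell and the picture viewer there is one more tool, called by a JSON object that holds its "fn" and its "kwargs". send_rows: Moves the arm, as the interface text tells. Its arguments: {"type":"object","properties":{"steps":{"type":"array"},"grip_force":{"type":"number"}},"required":["steps"]}

```bash
mkdir -p pics
python3 - <<'E'
from cell import env
import cv2
print(env.get_obs()); print(env.tcp_to_grasp)
for n in ["scene","side","wrist"]:
    c=env.read_camera(n); cv2.imwrite(f"pics/{n}0.png",c["pixels"][:,:,::-1]); print(n,{k:v for k,v in c.items() if k!="pixels"})
E
```

```text
{'time_s': 0.0, 'qpos': array([-67.14452825,  18.43938222,  -4.01477838,  83.17411673,
         1.29469667,  78.54212248,  -3.25994456]), 'joint_velocities': array([-0.07242523,  0.06084863,  0.08786766, -0.07445014, -0.02732644,
       -0.0570166 ,  0.02195431]), 'effort': array([-4.47238572e-04, -4.91293144e+01, -4.04150197e-01, -3.12526023e+01,
       -6.40215911e-02,  4.37454320e-02,  1.73712365e-04]), 'tool_pos': array([0.24383943, 0.60192924, 0.22146465]), 'tool_rot': array([1.79994265e+02, 1.10397207e-01, 6.79535352e+01]), 'force': array([ 0.10701511,  0.29451343, -0.40129067]), 'wrist_torque': array([ 0.00295326, -0.05942528, -0.03131168]), 'grip_width': 0.08710621250892843}
0.0187
scene {'fx': 401.2254682598565, 'fy': 401.2254682598565, 'cx': 279.66823160827994, 'cy': 205.2352569749475, 'position': array([1.12902106, 0.65326327, 0.94155882]), 'rotation': array([ 44.83175365,  -0.37357847, 137.81115901])}
side {'fx': 504.3293438373011, 'fy': 504.3293438373011, 'cx': 275.94160689085373, 'cy': 214.43848072815655, 'position': array([0.11238346, 1.10304672, 0.99338795]), 'rotation': array([  53.27296017,    0.38695879, -160.00841146])}
wrist {'fx': 333.13496175281955, 'fy': 333.13496175281955, 'cx': 279.16477961213235, 'cy': 207.3363047052643, 'position': array([0.18406033, 0.62676495, 0.38431847]), 'rotation': array([-13.96582665,   0.16874077,  67.94337559])}
```

View pics/scene0.png

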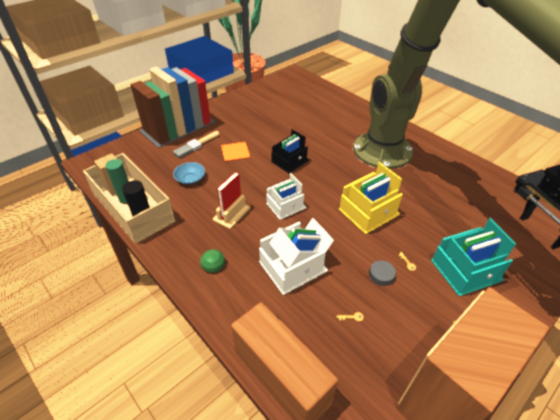

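View pics/side0.png

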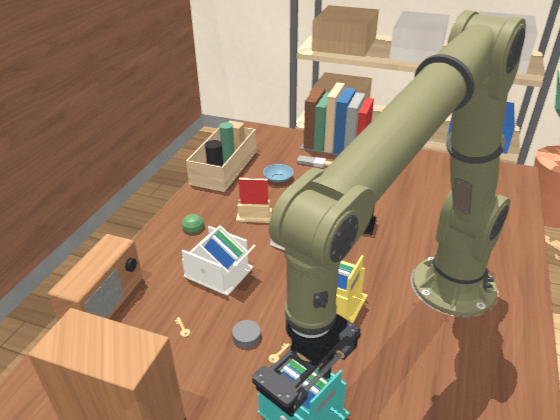

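View pics/wrist0.png

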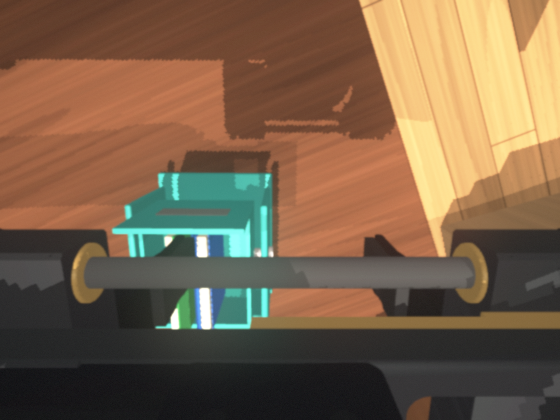

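The larger white organiser is at about scene (295,255) / side (218,262). The notebook and stand are at scene (231,200) / side (254,198). I'll zoom in on both.

```bash
cat > h.py <<'E'
import numpy as np, cv2
from scipy.spatial.transform import Rotation as R
from cell import env
def rot(r): return R.from_euler('xyz',r,degrees=True).as_matrix()
def ray(c,u,v):
    d=np.array([(u-c['cx'])/c['fx'],-(v-c['cy'])/c['fy'],-1.0]); return np.array(c['position']),rot(c['rotation'])@d
def plane(c,u,v,z):
    o,d=ray(c,u,v); return o+d*(z-o[2])/d[2]
def proj(c,P):
    q=(np.atleast_2d(P)-c['position'])@rot(c['rotation']); return np.c_[c['cx']+c['fx']*q[:,0]/-q[:,2], c['cy']+c['fy']*q[:,1]/q[:,2]]
def tri(c1,p1,c2,p2):
    o1,d1=ray(c1,*p1);o2,d2=ray(c2,*p2)
    A=np.c_[d1,-d2];s=np.linalg.lstsq(A,o2-o1,rcond=None)[0]
    a=o1+s[0]*d1;b=o2+s[1]*d2
    return (a+b)/2,np.linalg.norm(a-b)
def crop(c,x0,y0,w,h,s,name):
    im=c['pixels'][y0:y0+h,x0:x0+w,::-1]
    im=cv2.resize(im,None,fx=s,fy=s,interpolation=cv2.INTER_CUBIC)
    for k in range(0,w,10): cv2.putText(im,str(x0+k) if k%20==0 else '|',(int((k+.5)*s)-8,10),0,.35,(0,0,255),1)
    for k in range(0,h,10): cv2.putText(im,str(y0+k),(0,int((k+.5)*s)+4),0,.35,(0,0,255),1)
    cv2.imwrite(f'pics/{name}.png',im)
E
python3 - <<'E'
from h import *
import pickle
S=env.read_camera('scene');D=env.read_camera('side')
pickle.dump((S,D),open('cams.pkl','wb'))
crop(S,210,170,130,125,6,'s1')
crop(D,175,170,105,125,6,'d1')
E
```

```text
(no output)
```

View pics/s1.png

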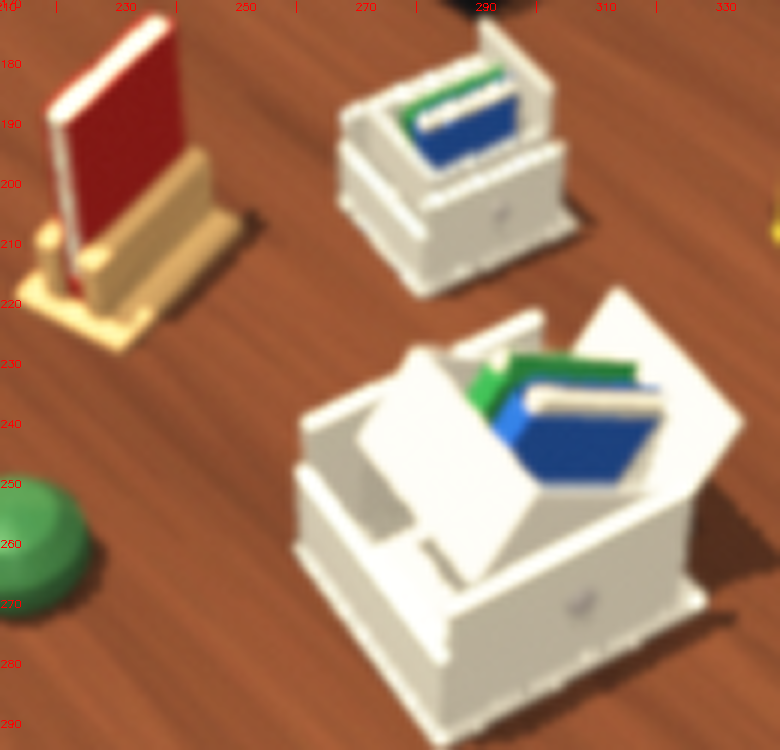

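View pics/d1.png

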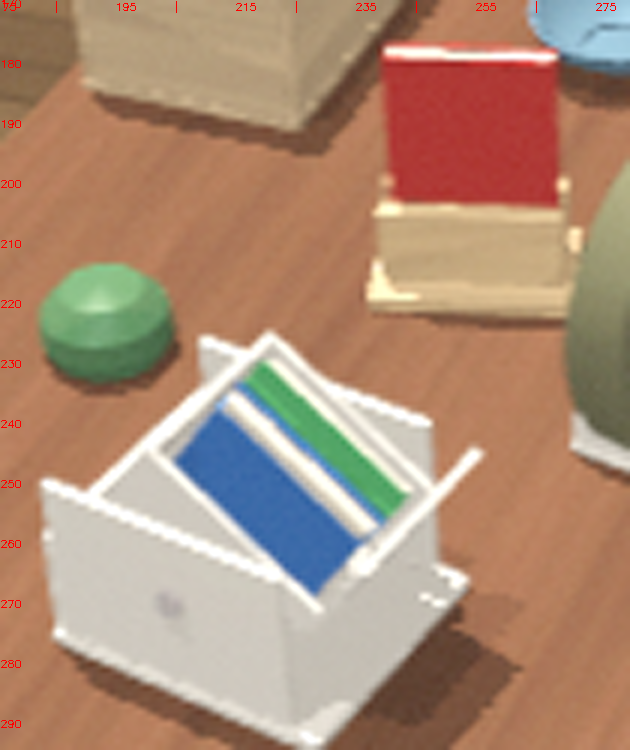

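Run:
```python
from h import *
import pickle
S,D=pickle.load(open('cams.pkl','rb'))
np.set_printoptions(precision=4,suppress=True)
for p in [(282.8,294),(327.5,270),(259.5,261.5)]: print('S base',plane(S,*p,0.003))
for p in [(226.7,294),(184.5,276),(252.5,266.5)]: print('D base',plane(D,*p,0.003))
# book top corners z=.145 
for p in [(217,189),(219.5,190),(239,174),(234,172.5)]: print('S book',plane(S,*p,.145))
for p in [(238.7,178),(267.5,179.5)]: print('D book',plane(D,*p,.145))
# front wall top corners, back wall tops
print(tri(S,(312.5,218),D,(254.5,245)), tri(S,(333,240),D,(234,264.5)))
```

```text
S base [0.7188 0.2224 0.003 ]
S base [0.5709 0.2493 0.003 ]
S base [0.6955 0.0972 0.003 ]
D base [0.5751 0.2417 0.003 ]
D base [0.7167 0.2176 0.003 ]
D base [0.5504 0.1166 0.003 ]
S book [ 0.6846 -0.1011  0.145 ]
S book [ 0.6817 -0.0928  0.145 ]
S book [ 0.5956 -0.1111  0.145 ]
S book [ 0.6026 -0.1268  0.145 ]
D book [ 0.6809 -0.1034  0.145 ]
D book [ 0.5932 -0.1251  0.145 ]
(array([0.5316, 0.1409, 0.1071]), np.float64(0.002906962611547403)) (array([0.5506, 0.2362, 0.1111]), np.float64(0.004504961545975812))
```

```bash
cat >> h.py <<'E'
np.set_printoptions(precision=4,suppress=True)
def pose():
    o=env.get_obs(); return np.array(o['tool_pos']),R.from_euler('xyz',o['tool_rot'],degrees=True)
def plan(p,r):
    "p world, r Rotation: print total shift/turn in tool axes"
    p0,r0=pose()
    print('shift',(r0.inv().apply(np.array(p)-p0)).round(4),'turn',(r0.inv()*r).as_rotvec().round(4),'rows',np.ceil(max(np.linalg.norm(p-p0)/.0417,np.degrees((r0.inv()*r).magnitude())/7.16)))
def wristcam(p,r):
    "predicted wrist camera at tool pose"
    C=dict(fx=333.13,fy=333.13,cx=279.16,cy=207.34)
    p0=np.array([0.24383943,0.60192924,0.22146465]);r0=R.from_euler('xyz',[179.994265,.110397,67.9535352],degrees=True)
    off=r0.inv().apply(np.array([0.18406033,0.62676495,0.38431847])-p0); rr=r0.inv()*R.from_matrix(rot([-13.96582665,0.16874077,67.94337559]))
    C['position']=p+r.apply(off);C['rotation']=(r*rr).as_euler('xyz',degrees=True); return C
E
python3 - <<'E'
from h import *
for p,y in [((.52,.185,.36),80),((.50,.19,.36),80)]:
    p=np.array(p);r=R.from_euler('xyz',[180,0,y],degrees=True)
    c=wristcam(p,r);print(c['position'],proj(c,[[.7178,.22,0],[.573,.2455,0],[.6955,.0972,0],[.55,.117,0],[.53,.14,.11],[.55,.236,.11],[.64,-.109,.145]]))
    plan(p,r)
E
```

```text
[0.4563 0.1965 0.5229] [[319.6674 277.5499]
 [322.3269 193.0449]
 [246.5298 277.1852]
 [240.7435 192.8361]
 [245.5668 191.7673]
 [323.1353 194.1188]
 [ 67.8838 314.2277]]
shift [-0.2832  0.4125 -0.1377] turn [-0.      0.0008 -0.2102] rows 13.0
[0.4363 0.2015 0.5229] [[318.476  288.5357]
 [321.0324 205.5346]
 [245.9713 288.1747]
 [240.2016 205.3265]
 [244.8254 207.5718]
 [321.4918 209.8725]
 [ 69.2058 328.5091]]
shift [-0.2861  0.3921 -0.1377] turn [-0.      0.0008 -0.2102] rows 13.0
```

Run:
```python
from h import *
for p,y in [((.60,.175,.38),80),((.63,.17,.34),80)]:
    p=np.array(p);r=R.from_euler('xyz',[180,0,y],degrees=True)
    c=wristcam(p,r);print(c['position'],proj(c,[[.7178,.22,0],[.573,.2455,0],[.6955,.0972,0],[.55,.117,0],[.53,.14,.11],[.55,.236,.11],[.64,-.109,.145]]))
    plan(p,r)
```

```text
[0.5363 0.1865 0.5429] [[317.3021 228.9315]
 [319.8043 141.1892]
 [244.1629 228.5646]
 [238.2193 140.9856]
 [242.3676 126.0489]
 [319.9432 128.4985]
 [ 64.7011 248.9523]]
shift [-0.2625  0.4904 -0.1577] turn [-0.      0.0008 -0.2102] rows 14.0
[0.5663 0.1815 0.5029] [[320.4611 218.1701]
 [323.4307 121.3255]
 [240.8588 217.7703]
 [234.1116 121.1048]
 [237.5372  98.354 ]
 [324.6677 101.1515]
 [ 38.17   236.5021]]
shift [-0.2558  0.5201 -0.1177] turn [-0.      0.0008 -0.2102] rows 15.0
```

{"fn": "send_rows", "kwargs": {"steps": [[[-0.01, 0.02, -0.03], [0, 0, -0.02], 0.087], [[-0.025, 0.05, -0.055], [0, 0, -0.04], 0.087], [[-0.04, 0.08, -0.08], [0, 0, -0.06], 0.087], [[-0.055, 0.115, -0.1], [0, 0, -0.08], 0.087], [[-0.07, 0.15, -0.118], [0, 0, -0.1], 0.087]], "grip_force": 30}}

```text
time_s: 0.67
tool_pos: [0.3559, 0.4819, 0.3414]
tool_rot: [180.0, -0.1, 73.8]
force: [0.7, 1.0, 0.1]
grip_width: 0.0871
```

{"fn": "send_rows", "kwargs": {"steps": [[[-0.018, 0.036, 0], [0, 0, -0.022], 0.087], [[-0.036, 0.072, 0], [0, 0, -0.044], 0.087], [[-0.054, 0.108, 0], [0, 0, -0.066], 0.087], [[-0.072, 0.144, 0], [0, 0, -0.088], 0.087], [[-0.09, 0.18, 0], [0, 0, -0.11], 0.087]]}}

```text
time_s: 1.08
tool_pos: [0.504, 0.3441, 0.3399]
tool_rot: [180.0, -0.0, 80.1]
force: [0.3, -0.3, -0.8]
grip_width: 0.0871
```

Run:
```python
from h import *
p=np.array([.63,.17,.34]);r=R.from_euler('xyz',[180,0,80],degrees=True)
print(pose()[0],pose()[1].as_euler('xyz',degrees=True),env.get_obs()['qpos']);plan(p,r)
```

```text
[0.504  0.3441 0.3399] [179.984   -0.0242  80.0561] [-43.1859  11.7936   7.7313  78.2151  -1.5812  90.067   44.4376]
shift [-0.1497  0.1542 -0.0001] turn [ 0.0003 -0.0004  0.001 ] rows 6.0
```

{"fn": "send_rows", "kwargs": {"steps": [[[-0.025, 0.026, 0], [0, 0, 0], 0.087], [[-0.05, 0.052, 0], [0, 0, 0], 0.087], [[-0.075, 0.078, 0], [0, 0, 0], 0.087], [[-0.1, 0.104, 0], [0, 0, 0], 0.087], [[-0.13, 0.132, 0], [0, 0, 0], 0.087]]}}

```text
time_s: 1.5
tool_pos: [0.6107, 0.1946, 0.3396]
tool_rot: [-180.0, -0.1, 80.1]
force: [0.3, -0.1, 0.6]
grip_width: 0.0869
```

{"fn": "send_rows", "kwargs": {"steps": [[[-0.02, 0.022, 0], [0, 0, 0], 0.087], [[-0.02, 0.022, 0], [0, 0, 0], 0.087], [[-0.02, 0.022, 0], [0, 0, 0], 0.087], [[-0.02, 0.022, 0], [0, 0, 0], 0.087], [[-0.02, 0.022, 0], [0, 0, 0], 0.087]]}}

```text
time_s: 1.92
tool_pos: [0.6277, 0.1733, 0.3396]
tool_rot: [-180.0, -0.1, 80.1]
force: [-0.6, -0.3, 0.4]
grip_width: 0.0871
```

Run:
```python
from h import *
import pickle
c=env.read_camera('wrist');pickle.dump(c,open('w1.pkl','wb'));cv2.imwrite('pics/w1.png',c['pixels'][:,:,::-1]);print(c['position'],c['rotation'])
crop(c,210,70,140,150,4,'w1c')
print(pose()[0])
```

```text
[0.5641 0.1842 0.5024] [-13.9041   0.0102  80.1377]
[0.6276 0.1733 0.3397]
```

View pics/w1.png

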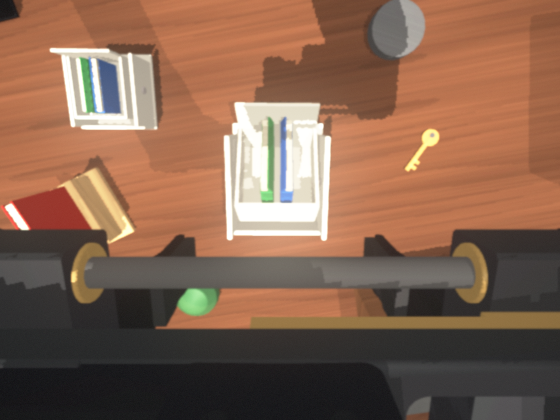

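View pics/w1c.png

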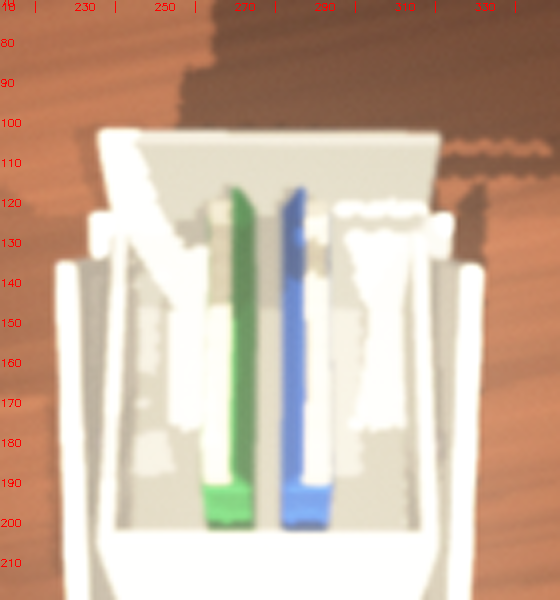

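Run:
```python
from h import *
import pickle
S,D=pickle.load(open('cams.pkl','rb'));W=pickle.load(open('w1.pkl','rb'))
def mtri(obs):
    A=np.zeros((3,3));b=np.zeros(3);L=[]
    for c,p in obs:
        o,d=ray(c,*p);d/=np.linalg.norm(d);M=np.eye(3)-np.outer(d,d);A+=M;b+=M@o;L.append((o,M))
    x=np.linalg.solve(A,b);return x,[round(1e3*np.linalg.norm(M@(x-o)),1) for o,M in L]
print('front R',mtri([(S,(312.4,217.6)),(D,(254.0,244.8)),(W,(234.4,102.3))]))
print('front L',mtri([(S,(333.2,239.8)),(D,(235,264.5)),(W,(319.6,102.5))]))
# cheek tops z=.1 outer edges
for p in [(223.7,135.2),(331.0,135.5),(227.5,239),(328.5,239)]: print('cheek',plane(W,*p,.1))
# scene back-left cheek top corners etc
# base corners done. book top/ stand top edges
```

```text
front R (array([0.5317, 0.1398, 0.1077]), [np.float64(1.5), np.float64(1.1), np.float64(1.5)])
front L (array([0.5482, 0.2341, 0.1092]), [np.float64(3.1), np.float64(2.5), np.float64(0.9)])
cheek [0.5645 0.1176 0.1   ]
cheek [0.5865 0.2424 0.1   ]
cheek [0.6919 0.0951 0.1   ]
cheek [0.7139 0.2219 0.1   ]
```

Run:
```python
from h import *
import pickle
S,D=pickle.load(open('cams.pkl','rb'));W=pickle.load(open('w1.pkl','rb'))
p,e=tri(S,(306.4,270.2),D,(202.9,270.4));print('pin',p,e)
ya=np.radians(-9.8);ex=np.array([np.cos(ya),np.sin(ya)]);ey=np.array([-ex[1],ex[0]])
print('origin from pin',p[:2]-ey*.064)
for o in [(.6334,.170),(.636,.1697)]:
  for f in [(.5317,.1398,.1077),(.5482,.2341,.1092)]:
    d=np.array(f[:2])-o;x=d@ex;z=f[2]-.06;print('x,y',x,d@ey,'r',np.hypot(x,z),'th',np.arctan2(-x,z)-np.arctan2(55,92))
# files gap at wrist: strip floor edges rows 150..190, guess at z~.06 floor
th=.55
def b2w(P,o,th):
    P=np.atleast_2d(P);x=P[:,0]*np.cos(th)-P[:,2]*np.sin(th);z=P[:,0]*np.sin(th)+P[:,2]*np.cos(th)+.06
    return np.c_[o[0]+x*ex[0]+P[:,1]*ey[0],o[1]+x*ex[1]+P[:,1]*ey[1],z]
for o,th in [((.6334,.17),.55),((.636,.1697),.58),((.636,.1697),.55)]:
  print(proj(W,b2w([[-55,-49,92],[-55,49,92],[-45,0,0],[45,0,0],[-45,0,81],[45,0,81],[51,0,0],[51,0,50],[55,0,50]]/np.array(1000.),o,th)).round(1).tolist())
```

```text
pin [0.6458 0.2344 0.0595] 0.0037028809979089204
origin from pin [0.6349 0.1714]
x,y -0.09507565640095678 -0.04706962459938692 r 0.1063704396910758 th 0.5669655768568733
x,y -0.09486718184733599 0.04866279696384574 r 0.10686637540244132 th 0.5535445669923216
x,y -0.0976887797867637 -0.04721654692767354 r 0.10871240819808387 th 0.5777447794655237
x,y -0.09748030523314292 0.04851587463555911 r 0.10919271911783639 th 0.5645624725567238
[[233.8, 102.8], [320.7, 102.7], [277.7, 149.0], [277.6, 211.4], [277.3, 116.0], [277.2, 189.3], [277.6, 215.8], [277.4, 203.7], [277.4, 207.1]]
[[234.3, 104.0], [320.5, 103.9], [277.8, 151.4], [277.7, 213.0], [277.4, 117.2], [277.4, 189.1], [277.7, 217.4], [277.5, 204.3], [277.5, 207.6]]
[[234.0, 105.2], [320.8, 105.1], [277.8, 150.9], [277.7, 213.3], [277.4, 118.3], [277.4, 191.7], [277.7, 217.8], [277.5, 205.9], [277.5, 209.3]]
```

Run:
```python
from h import *
for p in [(.69,-.10,.32),(.67,-.10,.34)]:
    p=np.array(p);r=R.from_euler('xyz',[180,0,104],degrees=True)
    c=wristcam(p,r);print(c['position'],proj(c,[[.683,-.1,.145],[.597,-.12,.145],[.683,-.1,.01],[.597,-.12,.01]]).tolist())
    plan(p,r)
```

```text
[ 0.6271 -0.1154  0.4829] [[280.8949847160446, 182.6893396105174], [282.44827469144093, 92.01401163550288], [280.51113657607664, 166.57510553958087], [281.59566696223374, 101.44722862681769]]
shift [-0.2587  0.1081  0.0194] turn [-0.0003 -0.001  -0.416 ] rows 7.0
[ 0.6071 -0.1154  0.5029] [[276.39790853964433, 197.0636900005653], [277.56468067172955, 113.61617191718943], [277.21822163447194, 177.94131088477218], [278.100360276548, 116.62160750921753]]
shift [-0.2621  0.0884 -0.0006] turn [-0.0003 -0.001  -0.416 ] rows 7.0
```

{"fn": "send_rows", "kwargs": {"steps": [[[-0.034, 0.011, 0], [0, 0, -0.06], 0.06], [[-0.068, 0.022, 0], [0, 0, -0.12], 0.06], [[-0.102, 0.033, 0], [0, 0, -0.18], 0.06], [[-0.136, 0.044, 0], [0, 0, -0.24], 0.06], [[-0.17, 0.055, 0], [0, 0, -0.29], 0.06]]}}

```text
time_s: 2.38
tool_pos: [0.6529, -0.0054, 0.3401]
tool_rot: [180.0, -0.0, 96.9]
force: [0.8, -0.2, 0.9]
grip_width: 0.0635
```

Run:
```python
from h import *
plan(np.array([.67,-.10,.34]),R.from_euler('xyz',[180,0,104],degrees=True))
```

```text
shift [-0.0959  0.0056  0.    ] turn [ 0.0008 -0.0006 -0.1231] rows 3.0
```

{"fn": "send_rows", "kwargs": {"steps": [[[-0.03, 0.002, 0], [0, 0, -0.06], 0.06], [[-0.06, 0.004, 0], [0, 0, -0.12], 0.06], [[-0.09, 0.005, 0], [0, 0, -0.122], 0.06], [[-0.092, 0.005, 0], [0, 0, -0.122], 0.06], [[-0.092, 0.005, 0], [0, 0, -0.122], 0.06]]}}

```text
time_s: 2.8
tool_pos: [0.6683, -0.0983, 0.3396]
tool_rot: [-180.0, 0.0, 103.4]
force: [-0.0, 0.7, -0.1]
grip_width: 0.0602
```

Run:
```python
from h import *
import pickle
c=env.read_camera('wrist');pickle.dump(c,open('w2.pkl','wb'));cv2.imwrite('pics/w2.png',c['pixels'][:,:,::-1]);print(c['position'],c['rotation'],pose()[0])
crop(c,220,80,130,140,5,'w2c')
```

```text
[ 0.6055 -0.1135  0.5024] [-13.9041   0.0886 103.4131] [ 0.6686 -0.0957  0.3397]
```

View pics/w2c.png

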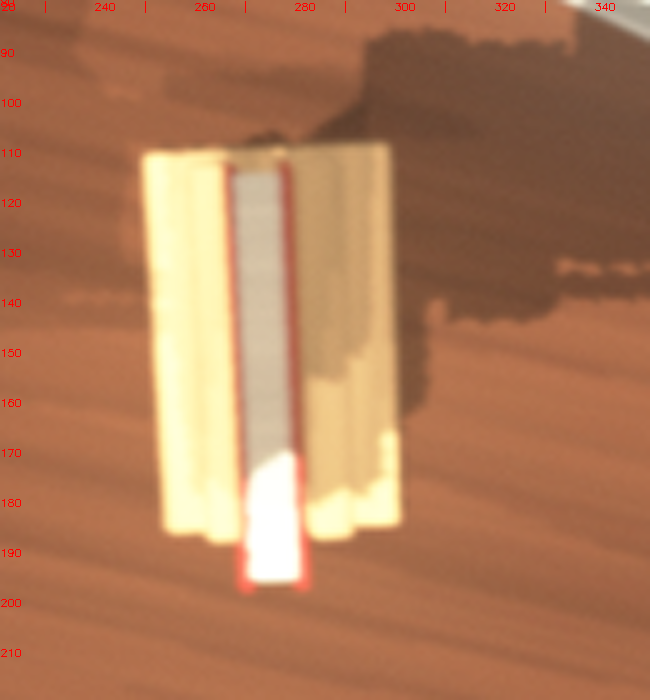

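Run:
```python
from h import *
import pickle
W=pickle.load(open('w2.pkl','rb'))
a=plane(W,271.4,112.2,.145);b=plane(W,274.4,197.2,.145);print(a,b,np.linalg.norm(a-b),(a+b)/2,np.degrees(np.arctan2(*(b-a)[1::-1])))
for l,r in [((265,112.2),(278,112.2)),((267.8,197),(281.5,197))]: print(np.linalg.norm(plane(W,*l,.145)-plane(W,*r,.145)))
# stand bottom corners: z0
P=[plane(W,*q,z) for q,z in [((248.3,110.5),.0),((297.5,108.3),0),((252.7,186),0),((299.8,184.3),0)]];print(np.mean(P,0),P)
bc=(a+b)/2; plan(np.array([bc[0],bc[1],.165]),R.from_euler('xyz',[180,0,90+np.degrees(np.arctan2(*(b-a)[1::-1]))],degrees=True))
```

```text
[ 0.5951 -0.1247  0.145 ] [ 0.6817 -0.1012  0.145 ] 0.08975804455038457 [ 0.6384 -0.113   0.145 ] 15.19341172626696
0.013419967268848849
0.015026591718913199
[ 0.6402 -0.113   0.    ] [array([ 0.5964, -0.1624,  0.    ]), array([ 0.5769, -0.0938,  0.    ]), array([ 0.7033, -0.1325,  0.    ]), array([ 0.684 , -0.0631,  0.    ])]
shift [-0.0098 -0.0334  0.1746] turn [ 0.0003 -0.0009 -0.0276] rows 5.0
```

{"fn": "send_rows", "kwargs": {"steps": [[[-0.005, -0.015, 0.03], [0, 0, -0.014], 0.06], [[-0.01, -0.033, 0.06], [0, 0, -0.028], 0.06], [[-0.01, -0.033, 0.1], [0, 0, -0.028], 0.06], [[-0.01, -0.033, 0.135], [0, 0, -0.028], 0.06], [[-0.01, -0.033, 0.15], [0, 0, -0.028], 0.06]]}}

```text
time_s: 3.27
tool_pos: [0.6362, -0.1099, 0.1845]
tool_rot: [-179.7, -0.3, 105.4]
force: [0.0, 0.2, -0.3]
grip_width: 0.06
```

Run:
```python
from h import *
plan(np.array([.6384,-.113,.106]),R.from_euler('xyz',[180,0,105.2],degrees=True))
c=env.read_camera('wrist');cv2.imwrite('pics/w3.png',c['pixels'][:,:,::-1])
plan(np.array([.6384,-.113,.106]),R.from_euler('xyz',[180,0,105.2],degrees=True))
```

```text
shift [-0.0039  0.0017  0.0785] turn [-0.0056 -0.0044  0.0041] rows 2.0
shift [-0.0044  0.0025  0.0768] turn [-0.0085 -0.0053  0.0043] rows 2.0
```

View pics/w3.png

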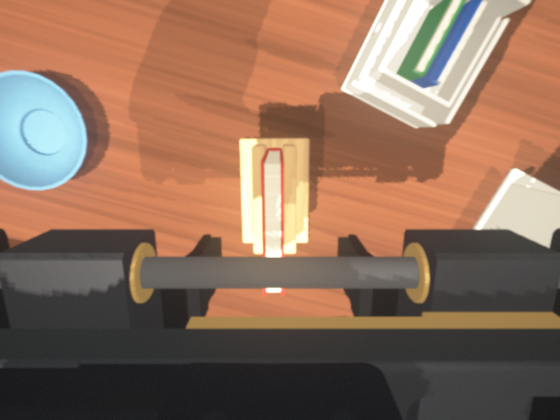

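The view is clear: the book's top edge runs down the middle of the jaws (column 273, fingers at 215 and 342).

{"fn": "send_rows", "kwargs": {"steps": [[[-0.003, 0.001, 0.01], [0, 0, 0.004], 0.06], [[-0.004, 0.002, 0.03], [0, 0, 0.004], 0.06], [[-0.004, 0.002, 0.055], [0, 0, 0.004], 0.06], [[-0.004, 0.002, 0.075], [0, 0, 0.004], 0.06], [[-0.004, 0.002, 0.077], [0, 0, 0.004], 0.06]]}}

```text
time_s: 3.73
tool_pos: [0.6408, -0.1155, 0.1101]
tool_rot: [-179.8, -0.1, 105.1]
force: [-1.0, 0.4, -0.3]
grip_width: 0.0603
```

Run:
```python
from h import *
plan(np.array([.6384,-.113,.106]),R.from_euler('xyz',[180,0,105.2],degrees=True)); print(env.get_obs()['joint_velocities'])
```

```text
shift [ 0.003  -0.0017  0.0041] turn [-0.0034 -0.002  -0.0021] rows 1.0
[ 0.2034 -0.3803  0.2166 -1.1501  0.0388  0.5134  0.0143]
```

{"fn": "send_rows", "kwargs": {"steps": [[[0.002, -0.001, 0.002], [0, 0, 0], 0.06], [[0.002, -0.001, 0.002], [0, 0, 0], 0.04], [[0.002, -0.001, 0.002], [0, 0, 0], 0.025], [[0.002, -0.001, 0.002], [0, 0, 0], 0.01], [[0.002, -0.001, 0.002], [0, 0, 0], 0.01]], "grip_force": 30}}

```text
time_s: 4.15
tool_pos: [0.6413, -0.1158, 0.1122]
tool_rot: [179.9, 0.0, 105.0]
force: [0.1, -0.3, 0.5]
grip_width: 0.041
```

{"fn": "send_rows", "kwargs": {"steps": [[[0, 0, 0], [0, 0, 0], 0.005], [[0, 0, 0], [0, 0, 0], 0.005], [[0, 0, 0], [0, 0, 0], 0.005], [[0, 0, 0], [0, 0, 0], 0.005], [[0, 0, 0], [0, 0, 0], 0.005]]}}

```text
time_s: 4.57
tool_pos: [0.6402, -0.1148, 0.1107]
tool_rot: [-180.0, -0.1, 105.0]
force: [-0.9, 2.0, 1.4]
grip_width: 0.0137
```

Run:
```python
from h import *
o=env.get_obs();print(o['tool_pos'],o['tool_rot'],o['force'],o['grip_width'])
```

```text
[ 0.6402 -0.1148  0.1107] [-179.9911   -0.0824  104.9907] [-0.8619  1.9938  1.3529] 0.013652815492240978
```

{"fn": "send_rows", "kwargs": {"steps": [[[0, 0, -0.005], [0, 0, 0], 0.005], [[0, 0, -0.025], [0, 0, 0], 0.005], [[0, 0, -0.055], [0, 0, 0], 0.005], [[0, 0, -0.09], [0, 0, 0], 0.005], [[0, 0, -0.125], [0, 0, 0], 0.005]], "grip_force": 40}}

```text
time_s: 4.98
tool_pos: [0.6396, -0.116, 0.2363]
tool_rot: [-179.9, -0.0, 104.9]
force: [0.9, -1.3, -1.3]
grip_width: 0.0136
```

{"fn": "send_rows", "kwargs": {"steps": [[[0, 0, -0.03], [0, 0, 0], 0.005], [[0, 0, -0.045], [0, 0, 0], 0.005], [[0, 0, -0.05], [0, 0, 0], 0.005], [[0, 0, -0.05], [0, 0, 0], 0.005], [[0, 0, -0.05], [0, 0, 0], 0.005]]}}

```text
time_s: 5.4
tool_pos: [0.6398, -0.1157, 0.2842]
tool_rot: [-179.9, -0.0, 105.0]
force: [-0.9, -0.1, -1.5]
grip_width: 0.0134
```

```bash
cat >> h.py <<'E'
YA=np.radians(-9.8);O=np.array([.634,.1705,.06]);TH=.56
def binR(th): 
    ex=np.array([np.cos(YA),np.sin(YA),0]);ey=np.array([-ex[1],ex[0],0]);ez=np.array([0,0,1.])
    bz=np.cos(th)*ez-np.sin(th)*ex; bx=np.cos(th)*ex+np.sin(th)*ez
    return np.c_[bx,ey,bz]
def toolR(th):
    B=binR(th); x=B[:,1];z=-B[:,2]; return R.from_matrix(np.c_[x,np.cross(z,x),z])
def bpt(x,y,z,th=None): return O+binR(TH if th is None else th)@np.array([x,y,z])
E
python3 - <<'E'
from h import *
o=env.get_obs();print(o['tool_pos'],o['tool_rot'],o['force'],o['grip_width'],o['qpos'])
p=bpt(0.001,-.001,.1007+.12);r=toolR(TH);print(p,r.as_euler('xyz',degrees=True));plan(p,r)
E
```

```text
[ 0.6398 -0.1157  0.2842] [-179.8905   -0.0358  104.957 ] [-0.8842 -0.093  -1.5179] 0.013360197947564377 [ -7.1383  17.6764  19.609   78.1717  -5.8518  85.2576 117.0652]
[0.5191 0.1893 0.2475] [147.9144   0.      80.2   ]
shift [ 0.3258 -0.0378  0.0369] turn [-0.5532 -0.1212  0.4207] rows 8.0
```

{"fn": "send_rows", "kwargs": {"steps": [[[0.032, -0.004, 0], [-0.055, -0.012, 0.042], 0.005], [[0.064, -0.008, 0], [-0.11, -0.024, 0.084], 0.005], [[0.096, -0.012, 0], [-0.165, -0.036, 0.126], 0.005], [[0.128, -0.016, 0], [-0.22, -0.048, 0.168], 0.005], [[0.16, -0.02, 0], [-0.275, -0.06, 0.21], 0.005]]}}

```text
time_s: 5.82
tool_pos: [0.5777, 0.0347, 0.2829]
tool_rot: [164.1, 1.7, 92.5]
force: [0.5, 0.4, -2.0]
grip_width: 0.0135
```

Run:
```python
from h import *
o=env.get_obs();print(o['tool_pos'],o['tool_rot'],o['force'],o['grip_width'],o['qpos'])
p=bpt(0.001,-.001,.1007+.12);r=toolR(TH);plan(p,r)
```

```text
[0.5777 0.0347 0.2829] [164.0604   1.7353  92.4888] [ 0.5011  0.4197 -2.0221] 0.013522311861271154 [-20.7573  -4.194   12.0123 102.9204   4.6397  65.5579  82.7346]
shift [ 0.158  -0.0582  0.0152] turn [-0.2774 -0.0599  0.2089] rows 5.0
```

{"fn": "send_rows", "kwargs": {"steps": [[[0.032, -0.01, 0], [-0.055, -0.012, 0.042], 0.005], [[0.064, -0.02, 0.005], [-0.11, -0.024, 0.084], 0.005], [[0.096, -0.03, 0.005], [-0.165, -0.036, 0.126], 0.005], [[0.128, -0.044, 0.01], [-0.22, -0.048, 0.168], 0.005], [[0.156, -0.055, 0.01], [-0.275, -0.06, 0.208], 0.005]]}}

```text
time_s: 6.23
tool_pos: [0.5211, 0.1846, 0.2531]
tool_rot: [148.4, 0.2, 80.5]
force: [-0.3, -0.9, -1.6]
grip_width: 0.0142
```

Run:
```python
from h import *
o=env.get_obs();print(o['tool_pos'],o['tool_rot'],o['force'],o['grip_width'],o['qpos'])
p=bpt(0.001,-.001,.1007+.12);r=toolR(TH);plan(p,r)
```

```text
[0.5211 0.1846 0.2531] [148.3759   0.1875  80.5298] [-0.3292 -0.8712 -1.606 ] 0.014170072246861074 [-26.9337 -11.9555  -8.9274 117.7305  25.3918  53.8107  33.0681]
shift [ 0.0044 -0.0052  0.0033] turn [-0.008  -0.0003  0.0066] rows 1.0
```

Reachable. I'll correct the small residual, settle, and check the alignment in the scene, side and wrist views.

{"fn": "send_rows", "kwargs": {"steps": [[[0.003, -0.003, 0.002], [-0.006, 0, 0.005], 0.005], [[0.003, -0.003, 0.002], [-0.006, 0, 0.005], 0.005], [[0.003, -0.003, 0.002], [-0.006, 0, 0.005], 0.005], [[0.003, -0.003, 0.002], [-0.006, 0, 0.005], 0.005], [[0.003, -0.003, 0.002], [-0.006, 0, 0.005], 0.005]]}}

```text
time_s: 6.65
tool_pos: [0.5237, 0.1849, 0.2531]
tool_rot: [148.0, -0.0, 80.1]
force: [-0.1, -0.6, -1.1]
grip_width: 0.0137
```

Run:
```python
from h import *
import pickle
p=bpt(0.001,-.001,.1007+.12);r=toolR(TH);plan(p,r)
S=env.read_camera('scene');D=env.read_camera('side');W=env.read_camera('wrist')
pickle.dump((S,D,W),open('c2.pkl','wb'))
crop(S,240,140,110,160,5,'s2');crop(D,170,140,130,160,5,'d2');cv2.imwrite('pics/w4.png',W['pixels'][:,:,::-1])
plan(p,r)
```

```text
shift [ 0.0035 -0.0074  0.002 ] turn [-0.0019  0.0001 -0.0013] rows 1.0
shift [ 0.0027 -0.0072  0.0024] turn [-0.0012 -0.0009 -0.0005] rows 1.0
```

View pics/s2.png

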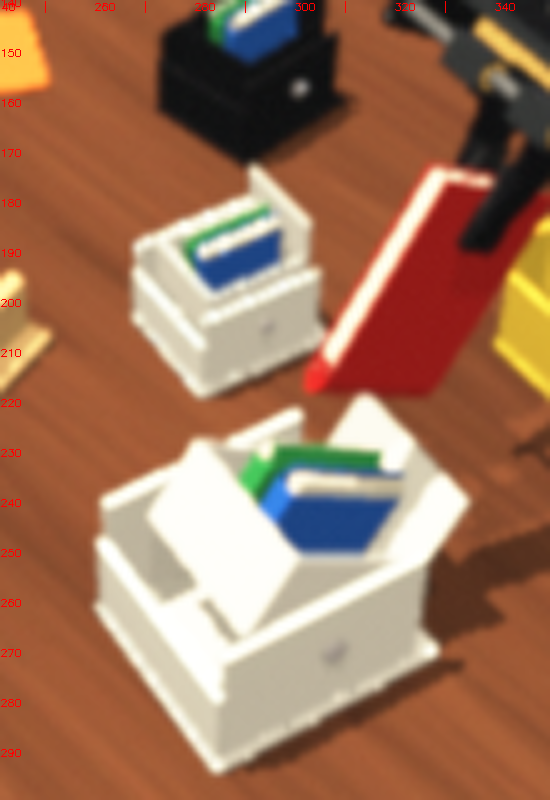

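View pics/d2.png

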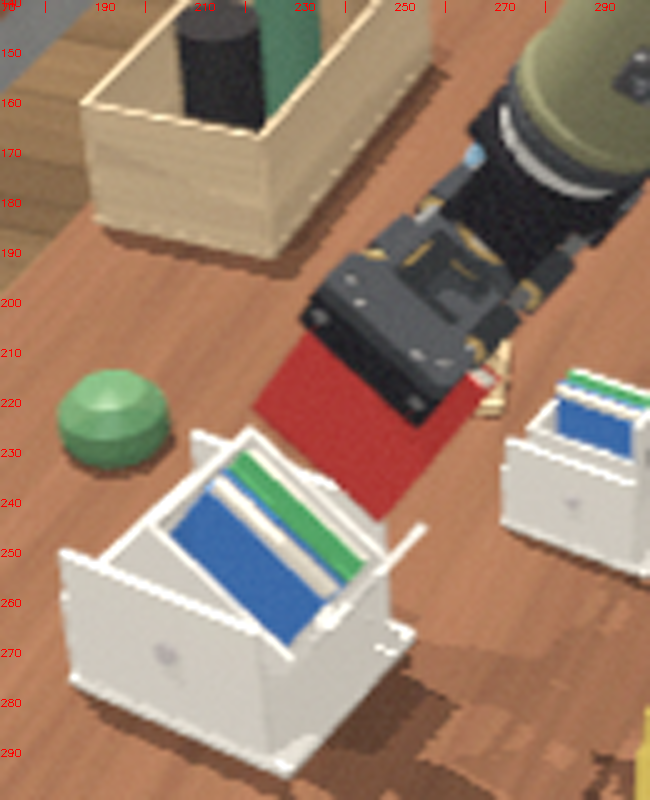

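View pics/w4.png

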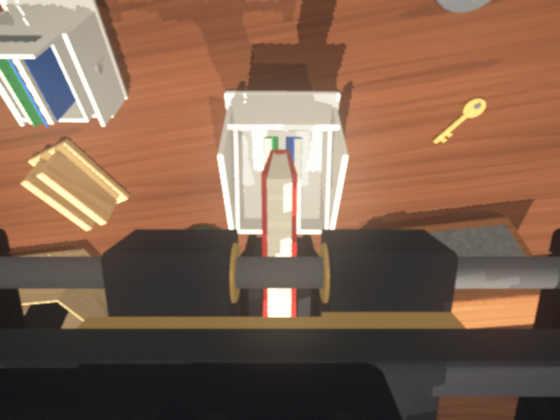

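Run:
```python
from h import *
import pickle
S,D,W=pickle.load(open('c2.pkl','rb'))
p0,r0=pose();B=binR(TH)
g=lambda P:(B.T@(np.array(P)-O)).round(4)
print('tcp in bin',g(p0),'foot expected',g(p0+r0.apply([0,-.001,.1007])))
for s,d in [((303.0,216.5),(219.6,220.6)),((325.6,218.3),(245.6,243.6))]:
    P,e=tri(S,s,D,d);print(P,e,g(P))
# file gap in scene/side
# gap lower: side view: file top inner edges: green bottom-left edge & blue upper edge
```

```text
tcp in bin [ 0.0082 -0.0037  0.2231] foot expected [ 0.0071 -0.0037  0.1224]
[0.611  0.1773 0.1974] 0.0012372824695620359 [0.0529 0.0028 0.1291]
[0.5355 0.1903 0.1493] 0.004397011624872986 [-0.0377  0.0027  0.129 ]
```

Run:
```python
from h import *
import pickle
S,D,W=pickle.load(open('c2.pkl','rb'))
crop(W,215,85,140,150,5,'w4c')
TH0=TH
# predicted pixels for tops of files edges
for n,P in dict(gL=(-.045,-.001+.0095,.081),gR=(-.045,-.001-.0095,.081),gm=(-.045,-.001,.081),flo=(-.045,-.001,.0),wl=(-.053,.049,.092),wr=(-.053,-.049,.092)).items(): print(n,proj(W,bpt(*P)))
p0,r0=pose()
for n,P in dict(foot=(0,-.045-.001,.1007),footb=(0,.045-.001,.1007),topf=(0,-.046,-.034)).items(): print(n,proj(W,p0+r0.apply(P)))
```

```text
gL [[293.2909 137.6232]]
gR [[272.0542 137.6333]]
gm [[282.6724 137.6282]]
flo [[281.9765 135.0127]]
wl [[341.1748 128.536 ]]
wr [[226.8035 128.5919]]
foot [[279.7971 148.9077]]
footb [[279.7439 256.9105]]
topf [[279.9556 173.5254]]
```

View pics/w4c.png

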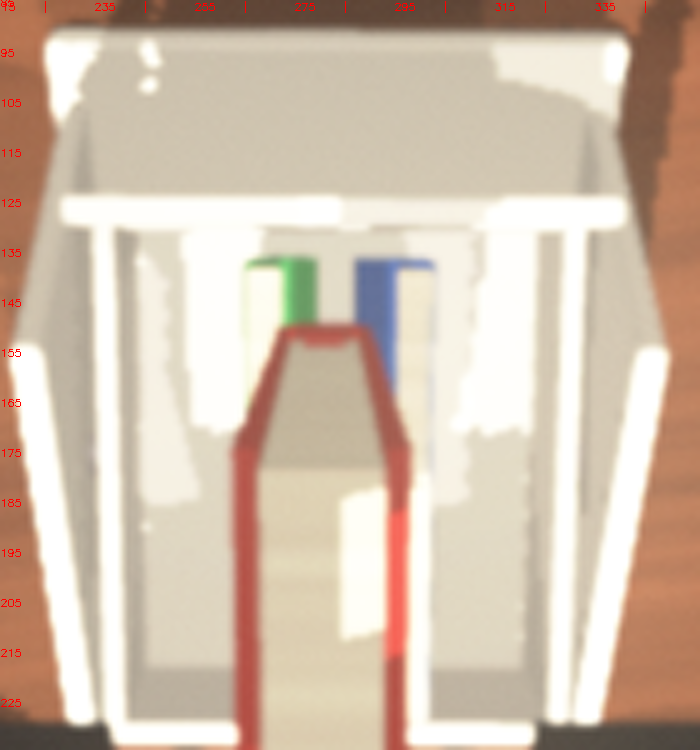

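{"fn": "send_rows", "kwargs": {"steps": [[[0.001, -0.002, 0], [0, 0, 0], 0.005], [[0.002, -0.004, 0.003], [0, 0, 0], 0.005], [[0.003, -0.007, 0.006], [0, 0, 0], 0.005], [[0.003, -0.007, 0.009], [0, 0, 0], 0.005], [[0.003, -0.007, 0.012], [0, 0, 0], 0.005]]}}

```text
time_s: 7.22
tool_pos: [0.5236, 0.1898, 0.2387]
tool_rot: [148.0, -0.0, 80.4]
force: [-0.8, -0.0, -1.3]
grip_width: 0.0132
```

```bash
cat >> h.py <<'E'
def status(z=0):
    o=env.get_obs();p0,r0=pose();B=binR(TH)
    print('t',o['time_s'],'tcp bin',(B.T@(p0-O)).round(4),'foot',(B.T@(p0+r0.apply([0,-.001,.1007])-O)).round(4),'F bin',(B.T@o['force']).round(1),'g',round(o['grip_width'],4),'roterr',(r0.inv()*toolR(TH)).as_rotvec().round(4))
E
python3 - <<'E'
from h import *
status()
E
```

```text
t 7.2167 tcp bin [-0.      0.0003  0.211 ] foot [-0.0012  0.0004  0.1103] F bin [-1.3 -0.1 -0.7] g 0.0132 roterr [-0.0014 -0.0015  0.0022]
```

{"fn": "send_rows", "kwargs": {"steps": [[[-0.001, 0.001, 0.006], [0, 0, 0], 0.005], [[-0.001, 0.001, 0.013], [0, 0, 0], 0.005], [[-0.001, 0.001, 0.02], [0, 0, 0], 0.005], [[-0.001, 0.001, 0.026], [0, 0, 0], 0.005], [[-0.001, 0.001, 0.032], [0, 0, 0], 0.005]]}}

```text
time_s: 7.63
tool_pos: [0.5414, 0.1855, 0.2118]
tool_rot: [148.0, -0.0, 80.3]
force: [0.8, -0.0, -1.6]
grip_width: 0.014
```

Run:
```python
from h import *
status()
W=env.read_camera('wrist');crop(W,205,60,150,180,4,'w5c')
D=env.read_camera('side');crop(D,170,190,110,110,6,'d5')
status()
```

```text
t 7.6333 tcp bin [ 0.0012 -0.001   0.1785] foot [ 0.     -0.0008  0.0778] F bin [-0.1  0.1 -1.8] g 0.014 roterr [-0.0016 -0.0012  0.0015]
t 7.7333 tcp bin [ 0.0006 -0.0015  0.1781] foot [-0.0007 -0.0015  0.0774] F bin [-0.2  0.1 -0.8] g 0.0135 roterr [-0.0029  0.      0.0016]
```

View pics/w5c.png

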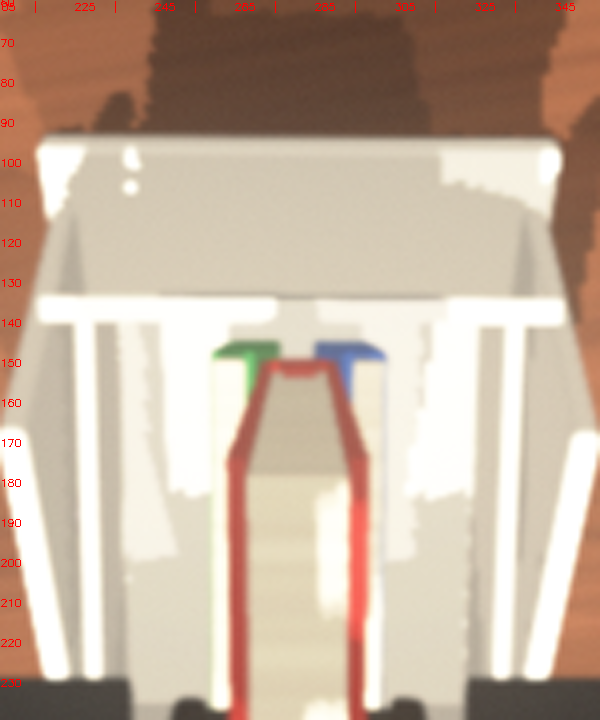

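View pics/d5.png

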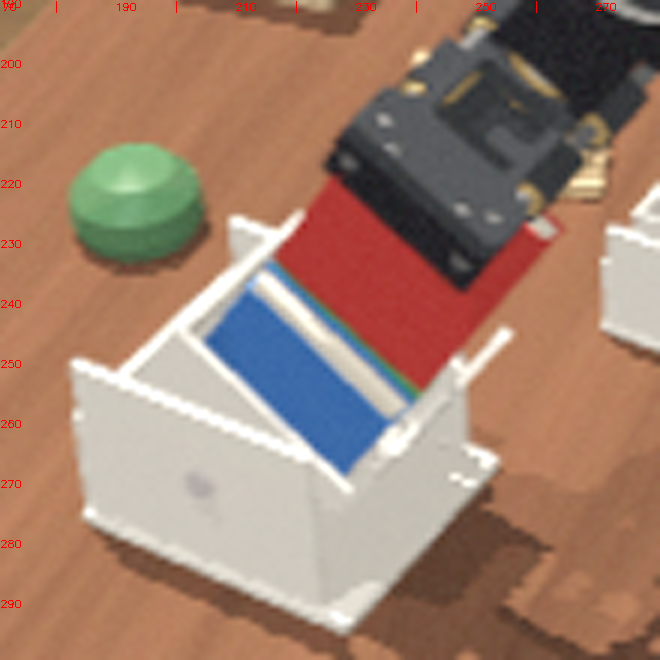

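The foot (column 280) sits centred in the flared gap (266–293) and parallel to the files. I'll continue down.

{"fn": "send_rows", "kwargs": {"steps": [[[0, 0, 0.006], [0, 0, 0], 0.005], [[0, 0, 0.013], [0, 0, 0], 0.005], [[0, 0, 0.02], [0, 0, 0], 0.005], [[0, 0, 0.026], [0, 0, 0], 0.005], [[0, 0, 0.032], [0, 0, 0], 0.005]]}}

```text
time_s: 8.15
tool_pos: [0.5583, 0.1833, 0.1851]
tool_rot: [148.0, -0.1, 80.3]
force: [0.1, 0.1, -1.0]
grip_width: 0.0135
```

Run:
```python
from h import *
status()
```

```text
t 8.15 tcp bin [ 0.0014 -0.0003  0.1468] foot [ 0.0003 -0.      0.0461] F bin [-0.5  0.1 -0.9] g 0.0135 roterr [-0.001  -0.0025  0.0014]
```

{"fn": "send_rows", "kwargs": {"steps": [[[0, 0, 0.006], [0, 0, 0], 0.005], [[0, 0, 0.013], [0, 0, 0], 0.005], [[0, 0, 0.02], [0, 0, 0], 0.005], [[0, 0, 0.026], [0, 0, 0], 0.005], [[0, 0, 0.032], [0, 0, 0], 0.005]]}}

```text
time_s: 8.57
tool_pos: [0.5749, 0.1804, 0.1578]
tool_rot: [148.0, -0.0, 80.3]
force: [0.3, 1.8, -0.4]
grip_width: 0.014
```

Run:
```python
from h import *
status()
D=env.read_camera('side');crop(D,170,190,110,110,6,'d6')
W=env.read_camera('wrist');crop(W,205,60,150,180,4,'w6c')
status()
```

```text
t 8.5667 tcp bin [ 0.0012 -0.0003  0.1147] foot [ 0.0001 -0.0001  0.014 ] F bin [-0.2  1.8 -0.3] g 0.014 roterr [-0.0011 -0.0021  0.0017]
t 8.6667 tcp bin [ 0.0007 -0.0011  0.1142] foot [-0.0006 -0.001   0.0135] F bin [-0.6  0.8 -2.2] g 0.0137 roterr [-0.0024 -0.0007  0.0018]
```

View pics/d6.png

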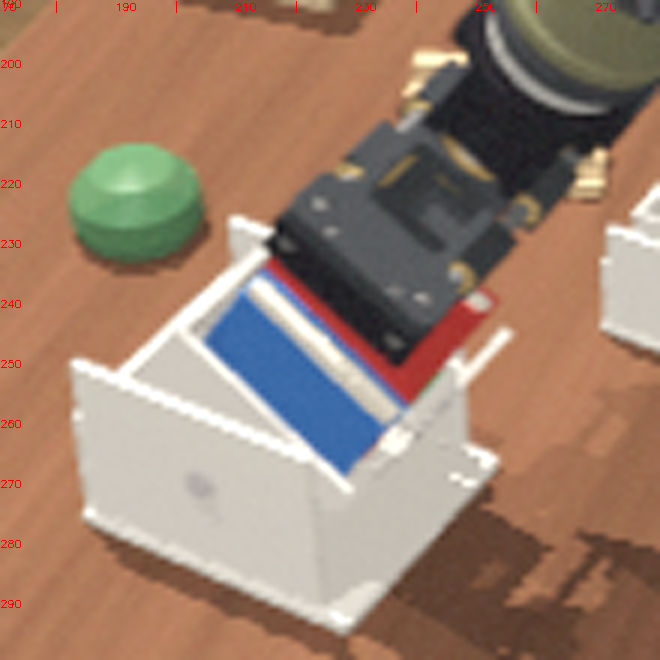

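View pics/w6c.png

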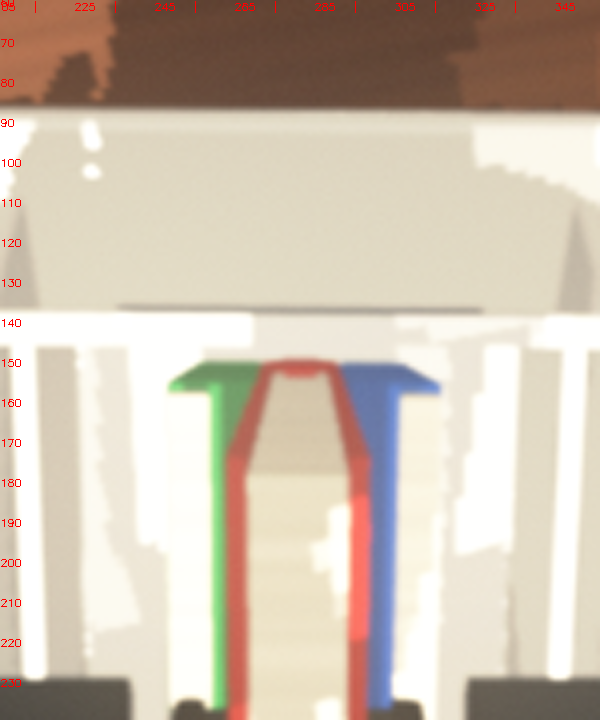

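{"fn": "send_rows", "kwargs": {"steps": [[[0, 0, 0.003], [0, 0, 0], 0.005], [[0, 0, 0.006], [0, 0, 0], 0.005], [[0, 0, 0.009], [0, 0, 0], 0.005], [[0, 0, 0.011], [0, 0, 0], 0.005], [[0, 0, 0.011], [0, 0, 0], 0.005]]}}

```text
time_s: 9.08
tool_pos: [0.5804, 0.1789, 0.1488]
tool_rot: [148.0, -0.0, 80.3]
force: [-0.0, 0.5, -1.9]
grip_width: 0.0138
```

{"fn": "send_rows", "kwargs": {"steps": [[[0, 0, 0.001], [0, 0, 0], 0.005], [[0, 0, 0.001], [0, 0, 0], 0.005], [[0, 0, 0.002], [0, 0, 0], 0.005], [[0, 0, 0.002], [0, 0, 0], 0.005], [[0, 0, 0.002], [0, 0, 0], 0.005]]}}

```text
time_s: 9.5
tool_pos: [0.5814, 0.1788, 0.1475]
tool_rot: [148.0, -0.0, 80.3]
force: [-0.3, -0.5, -3.1]
grip_width: 0.0138
```

Run:
```python
from h import *
status()
```

```text
t 9.5 tcp bin [ 0.0013 -0.0007  0.1024] foot [ 0.0002 -0.0006  0.0017] F bin [-1.8 -0.5 -2.5] g 0.0138 roterr [-0.0011 -0.0015  0.0015]
```

{"fn": "send_rows", "kwargs": {"steps": [[[0, 0, 0.001], [0, 0, 0], 0.005], [[0, 0, 0.001], [0, 0, 0], 0.005], [[0, 0, 0.002], [0, 0, 0], 0.005], [[0, 0, 0.002], [0, 0, 0], 0.005], [[0, 0, 0.002], [0, 0, 0], 0.005]]}}

```text
time_s: 9.92
tool_pos: [0.5821, 0.1791, 0.1464]
tool_rot: [148.0, -0.0, 80.3]
force: [-7.1, -0.2, 4.2]
grip_width: 0.0137
```

Run:
```python
from h import *
status()
```

```text
t 9.9167 tcp bin [ 0.0013 -0.0003  0.1011] foot [ 0.0002 -0.0002  0.0004] F bin [-3.6 -1.4  7.3] g 0.0137 roterr [-0.0009 -0.0016  0.0016]
```

Contact with the floor came at foot z ≈ 0.4 mm with about 7 N. Now I'll release and retreat along the bin axis.

{"fn": "send_rows", "kwargs": {"steps": [[[0, 0, -0.001], [0, 0, 0], 0.005], [[0, 0, -0.001], [0, 0, 0], 0.03], [[0, 0, -0.001], [0, 0, 0], 0.04], [[0, 0, -0.001], [0, 0, 0], 0.04], [[0, 0, -0.001], [0, 0, 0], 0.04]]}}

```text
time_s: 10.33
tool_pos: [0.5822, 0.1789, 0.1468]
tool_rot: [147.9, -0.1, 80.3]
force: [0.3, 0.5, 0.8]
grip_width: 0.033
```

Run:
```python
from h import *
status()
W=env.read_camera('wrist');cv2.imwrite('pics/w7.png',W['pixels'][:,:,::-1])
```

```text
t 10.3333 tcp bin [ 0.0017 -0.0006  0.1014] foot [ 0.0006 -0.0004  0.0007] F bin [0.6 0.6 0.6] g 0.033 roterr [-0.0006 -0.0019  0.0013]
```

View pics/w7.png

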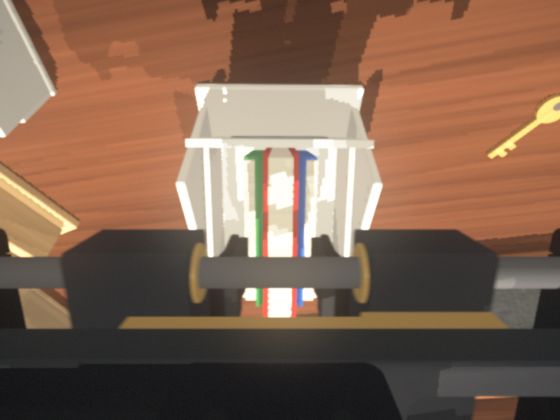

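{"fn": "send_rows", "kwargs": {"steps": [[[0, 0, -0.005], [0, 0, 0], 0.045], [[0, 0, -0.02], [0, 0, 0], 0.045], [[0, 0, -0.04], [0, 0, 0], 0.045], [[0, 0, -0.065], [0, 0, 0], 0.045], [[0, 0, -0.095], [0, 0, 0], 0.045]]}}

```text
time_s: 10.8
tool_pos: [0.5312, 0.1867, 0.2269]
tool_rot: [148.1, 0.0, 80.3]
force: [0.1, 0.1, 0.7]
grip_width: 0.0448
```

Run:
```python
from h import *
status()
D=env.read_camera('side');crop(D,170,190,110,110,6,'d8')
S=env.read_camera('scene');crop(S,250,180,110,120,6,'s8')
EX=binR(0)[:,0]
p=np.array([O[0],O[1],0])+EX*-.13+np.array([0,0,.21]);plan(p,toolR(.45))
p=np.array([O[0],O[1],0])+EX*-.13+np.array([0,0,.093]);plan(p,toolR(.45))
```

```text
t 10.8 tcp bin [ 0.0005 -0.0016  0.1967] foot [-0.0008 -0.0015  0.096 ] F bin [0.5 0.2 0.6] g 0.0448 roterr [-0.003  -0.0001  0.0017]
shift [-0.002  -0.0351  0.0048] turn [ 0.1157 -0.0078  0.0015] rows 1.0
shift [-0.0027 -0.0978  0.1036] turn [ 0.1157 -0.0078  0.0015] rows 4.0
```

View pics/d8.png

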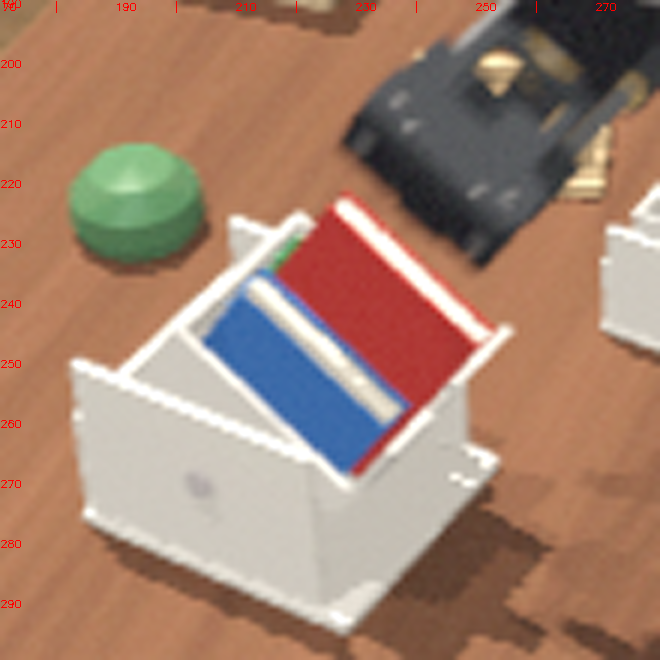

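View pics/s8.png

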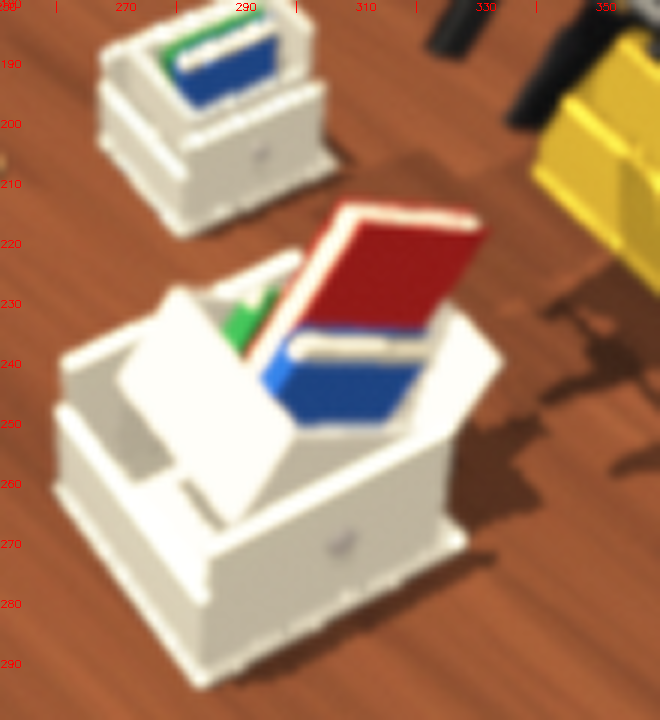

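Run:
```python
from h import *
S=env.read_camera('scene');D=env.read_camera('side')
B=binR(TH)
for s,d in [((307.1,214),(227.3,222.8)),((330.7,216.5),(251.5,245))]:
    P,e=tri(S,s,D,d);print(P,e,B.T@(P-O))
print('yellow', plane(S,342,207,0.0),plane(S,371,228,0),plane(S,392,170,.1),plane(S,345,190,.06))
cv2.imwrite('pics/s9.png',S['pixels'][:,:,::-1])
```

```text
[0.5919 0.1731 0.1912] 0.0029130629979833528 [ 0.0342 -0.0046  0.1334]
[0.5189 0.193  0.1493] 0.008062885065786347 [-0.0519  0.0026  0.138 ]
yellow [0.3481 0.107  0.    ] [0.3498 0.2296 0.    ] [0.1826 0.1608 0.1   ] [0.3326 0.0969 0.06  ]
```

View pics/s9.png

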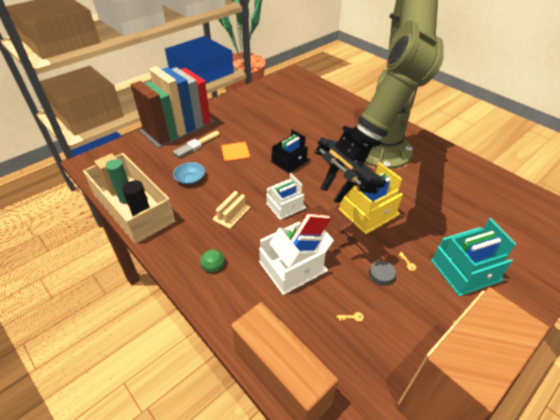

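{"fn": "send_rows", "kwargs": {"steps": [[[0, -0.018, 0], [0.058, 0, 0], 0], [[-0.001, -0.036, 0.004], [0.116, -0.004, 0], 0], [[-0.002, -0.037, 0.005], [0.116, -0.007, 0.001], 0], [[-0.002, -0.037, 0.005], [0.116, -0.007, 0.001], 0], [[-0.002, -0.037, 0.005], [0.116, -0.007, 0.001], 0]], "grip_force": 20}}

```text
time_s: 11.42
tool_pos: [0.5039, 0.1897, 0.2026]
tool_rot: [154.6, 0.4, 80.1]
force: [0.2, -0.1, -0.4]
grip_width: 0.0199
```

Run:
```python
from h import *
EX=binR(0)[:,0]
o=env.get_obs();print((o['tool_pos']-O)@binR(0),o['qpos'],o['grip_width'],o['force'])
p=np.array([O[0],O[1],0])+EX*-.13+np.array([0,0,.093]);plan(p,toolR(.45))
```

```text
[-0.1315 -0.0033  0.1426] [-27.0478  -8.4953  -8.0322 118.5842  21.0095  53.4907  34.8002] 0.0199015048373893 [ 0.2081 -0.1386 -0.409 ]
shift [ 0.0039 -0.0457  0.0996] turn [-0.0067  0.0066  0.0005] rows 3.0
```

{"fn": "send_rows", "kwargs": {"steps": [[[0.001, -0.009, 0.02], [0, 0, 0], 0], [[0.002, -0.022, 0.047], [0, 0, 0], 0], [[0.003, -0.035, 0.075], [0, 0, 0], 0], [[0.004, -0.044, 0.095], [0, 0, 0], 0], [[0.004, -0.046, 0.099], [0, 0, 0], 0]]}}

```text
time_s: 11.83
tool_pos: [0.5027, 0.1918, 0.0897]
tool_rot: [154.9, 0.6, 80.1]
force: [-0.4, 0.3, 0.0]
grip_width: 0.0003
```

Run:
```python
from h import *
o=env.get_obs();print((o['tool_pos']-O)@binR(0),o['qpos'],o['grip_width'],o['force'])
D=env.read_camera('side');crop(D,170,160,130,140,5,'d9')
EX=binR(0)[:,0]
for x,z in [(-.105,.095),(-.08,.12),(-.06,.135)]:
    p=np.array([O[0],O[1],0])+EX*x+np.array([0,0,z]);plan(p,toolR(.45))
```

```text
[-0.133  -0.0014  0.0297] [-26.7912  -0.6486  -9.2457 125.5889  28.1875  40.9178  24.9465] 0.0003323341187696995 [-0.4452  0.251   0.0034]
shift [0.0009 0.0265 0.008 ] turn [-0.0107  0.0088  0.0022] rows 1.0
shift [ 0.0007  0.0597 -0.004 ] turn [-0.0107  0.0088  0.0022] rows 2.0
shift [ 0.0006  0.0842 -0.0091] turn [-0.0107  0.0088  0.0022] rows 3.0
```

View pics/d9.png

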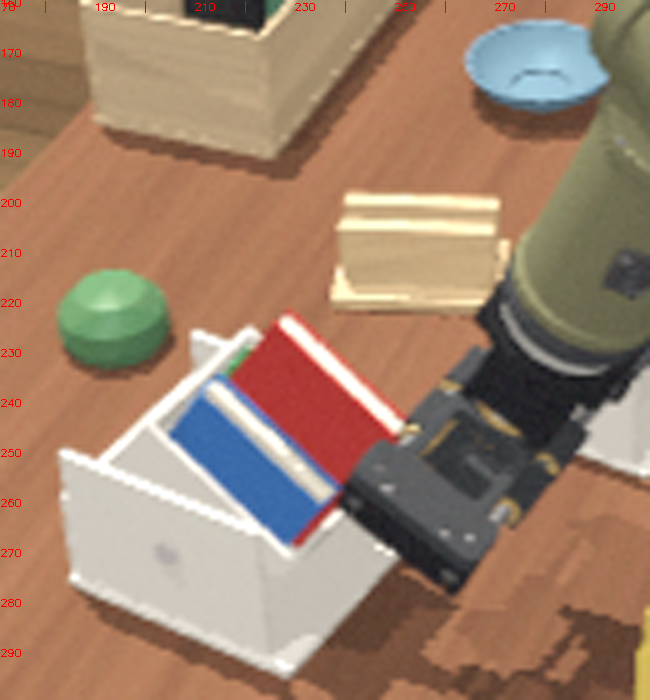

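```bash
cat >> h.py <<'E'
def pushpt(th,tilt=.58,h=.011,zc=.083):
    d=tilt-th; return bpt(-.055-h*np.cos(d),0,zc-h*np.sin(d),th)
E
python3 - <<'E'
from h import *
p=pushpt(.56)-binR(0)[:,0]*.02
plan(p,toolR(.58))
for t in [.66,.56,.45,.3,.15,0]: print(t,binR(0).T@(pushpt(t)-O)+[0,0,.06])
E
```

```text
shift [0.0009 0.013  0.0016] turn [-0.1407  0.0087  0.0028] rows 2.0
0.66 [-0.1035  0.      0.0858]
0.56 [-0.0999  0.      0.0951]
0.45 [-0.0948  0.      0.1048]
0.3 [-0.0863  0.      0.117 ]
0.15 [-0.076  -0.      0.1278]
0 [-0.0642 -0.      0.137 ]
```

{"fn": "send_rows", "kwargs": {"steps": [[[0, 0, 0], [-0.07, 0.004, 0.001], 0], [[0, 0, 0], [-0.14, 0.009, 0.003], 0], [[0.001, 0.006, 0.001], [-0.14, 0.009, 0.003], 0], [[0.001, 0.013, 0.002], [-0.14, 0.009, 0.003], 0], [[0.001, 0.013, 0.002], [-0.14, 0.009, 0.003], 0]]}}

```text
time_s: 12.3
tool_pos: [0.5206, 0.1927, 0.1007]
tool_rot: [146.5, -0.4, 80.1]
force: [1.0, 0.5, 0.7]
grip_width: 0.0001
```

```bash
cat >> h.py <<'E'
def st2():
    o=env.get_obs();print('t',o['time_s'],'org',((np.array(o['tool_pos'])-O)@binR(0)+[0,0,.06]).round(4),'F org',(binR(0).T@o['force']).round(1),o['qpos'].round(1))
E
python3 - <<'E'
from h import *
st2()
for t in [.56,.45,.3,.15,0]: plan(pushpt(t),toolR(.58))
E
```

```text
t 12.3 org [-0.1156  0.0025  0.1007] F org [0.9 0.7 0.7] [-27.7  -2.  -11.1 129.1  42.3  37.1  10.1]
shift [-0.0026  0.01    0.0133] turn [ 0.0053 -0.005  -0.0047] rows 1.0
shift [-0.0025  0.0195  0.0081] turn [ 0.0053 -0.005  -0.0047] rows 1.0
shift [-0.0024  0.0334  0.0026] turn [ 0.0053 -0.005  -0.0047] rows 1.0
shift [-0.0023  0.048  -0.0007] turn [ 0.0053 -0.005  -0.0047] rows 2.0
shift [-0.0022  0.0628 -0.0019] turn [ 0.0053 -0.005  -0.0047] rows 2.0
```

{"fn": "send_rows", "kwargs": {"steps": [[[-0.001, 0.0, 0.005], [0, 0, 0], 0], [[-0.002, 0.001, 0.011], [0, 0, 0], 0], [[-0.002, 0.004, 0.012], [0, 0, 0], 0], [[-0.002, 0.007, 0.013], [0, 0, 0], 0], [[-0.002, 0.01, 0.013], [0, 0, 0], 0]]}}

```text
time_s: 12.72
tool_pos: [0.533, 0.1873, 0.0923]
tool_rot: [146.6, -0.2, 80.2]
force: [0.3, -0.0, -0.8]
grip_width: 0.0002
```

Run:
```python
from h import *
st2()
D=env.read_camera('side');crop(D,170,160,130,140,5,'d10')
S=env.read_camera('scene');crop(S,250,180,110,120,6,'s10')
st2()
for t in [.56,.45,.3,.15,0]: plan(pushpt(t),toolR(.58))
```

```text
t 12.7167 org [-0.1024 -0.0006  0.0923] F org [ 0.3  0.  -0.8] [-26.9  -0.2 -10.4 128.4  43.4  35.7  10.4]
t 12.8167 org [-0.1021 -0.0002  0.093 ] F org [-0.1  0.4  0.1] [-26.9  -0.3 -10.4 128.4  43.4  35.7  10.4]
shift [ 0.0003  0.003  -0.0005] turn [ 0.0034 -0.0035 -0.0033] rows 1.0
shift [ 0.0003  0.0126 -0.0058] turn [ 0.0034 -0.0035 -0.0033] rows 1.0
shift [ 0.0004  0.0265 -0.0113] turn [ 0.0034 -0.0035 -0.0033] rows 1.0
shift [ 0.0004  0.041  -0.0147] turn [ 0.0034 -0.0035 -0.0033] rows 2.0
shift [ 0.0005  0.0559 -0.0158] turn [ 0.0034 -0.0035 -0.0033] rows 2.0
```

View pics/d10.png

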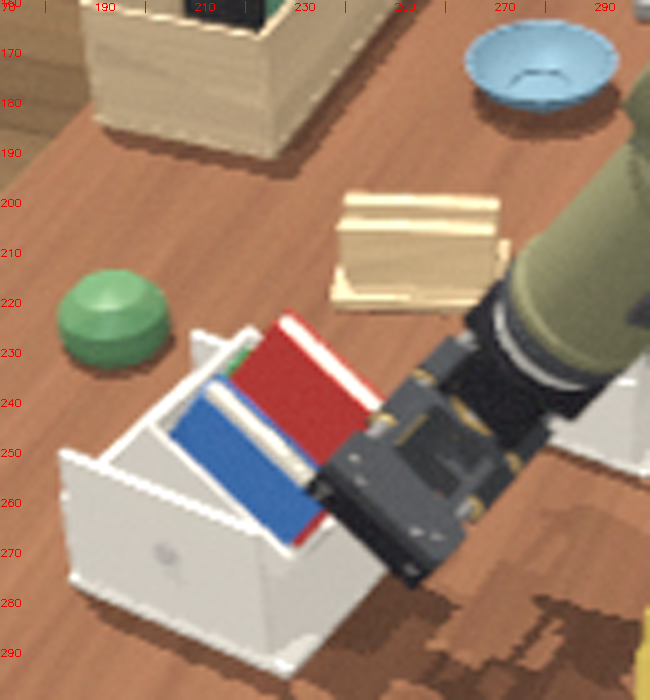

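View pics/s10.png

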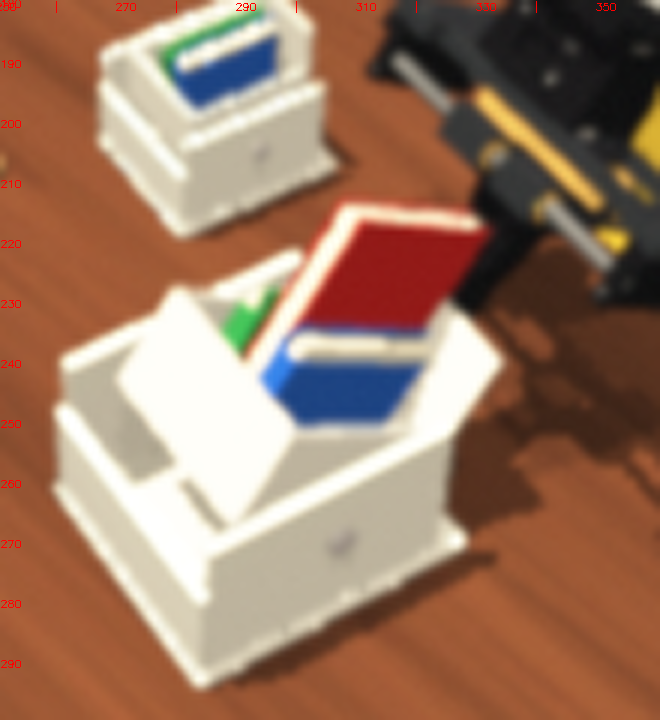

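Fingers are right in front of the front wall, and the book is clear of the gripper body. I'll start pushing along the arc.

{"fn": "send_rows", "kwargs": {"steps": [[[0, 0.004, -0.001], [0, 0, 0], 0], [[0, 0.009, -0.004], [0, 0, 0], 0], [[0, 0.014, -0.006], [0, 0, 0], 0], [[0, 0.02, -0.009], [0, 0, 0], 0], [[0, 0.026, -0.011], [0, 0, 0], 0]]}}

```text
time_s: 13.23
tool_pos: [0.5462, 0.1849, 0.115]
tool_rot: [146.8, -0.2, 80.2]
force: [-8.3, 0.4, -1.2]
grip_width: 0.0005
```

Run:
```python
from h import *
st2()
D=env.read_camera('side');crop(D,170,160,130,140,5,'d11')
st2()
for t in [.3,.2,.15,.1,0]: plan(pushpt(t),toolR(.58))
```

```text
t 13.2333 org [-0.0889 -0.0008  0.115 ] F org [-8.2 -1.  -1.2] [-26.2  -1.1  -9.5 126.   39.7  37.3  15.9]
t 13.2833 org [-0.0876 -0.0006  0.1165] F org [-7.6 -1.7  1.3] [-26.2  -1.1  -9.5 125.9  39.7  37.3  16. ]
shift [0.0006 0.0014 0.0003] turn [ 0.0017 -0.0025 -0.0026] rows 1.0
shift [ 0.0007  0.011  -0.0022] turn [ 0.0017 -0.0025 -0.0026] rows 1.0
shift [ 0.0007  0.0159 -0.003 ] turn [ 0.0017 -0.0025 -0.0026] rows 1.0
shift [ 0.0007  0.0209 -0.0037] turn [ 0.0017 -0.0025 -0.0026] rows 1.0
shift [ 0.0007  0.0308 -0.0042] turn [ 0.0017 -0.0025 -0.0026] rows 1.0
```

View pics/d11.png

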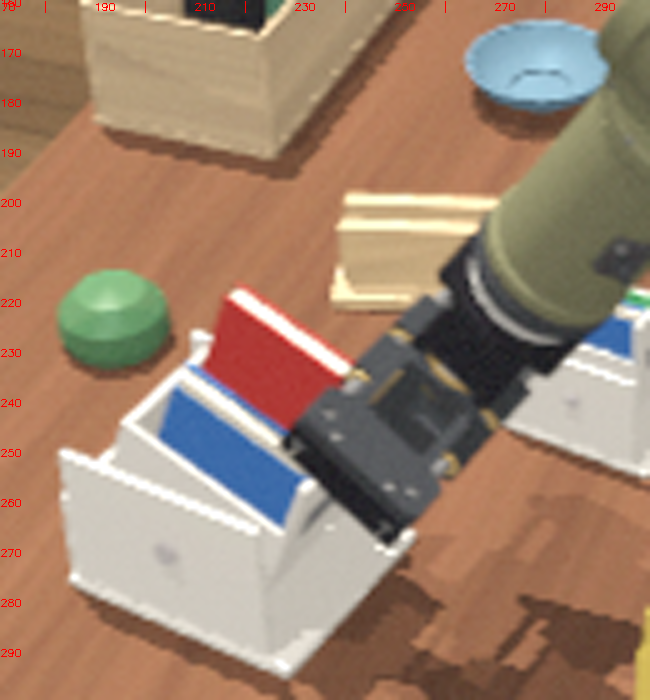

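{"fn": "send_rows", "kwargs": {"steps": [[[0, 0.005, -0.001], [0, 0, 0], 0], [[0, 0.01, -0.002], [0, 0, 0], 0], [[0, 0.015, -0.003], [0, 0, 0], 0], [[0, 0.02, -0.004], [0, 0, 0], 0], [[0, 0.025, -0.004], [0, 0, 0], 0]]}}

```text
time_s: 13.7
tool_pos: [0.5653, 0.1817, 0.1336]
tool_rot: [146.7, -0.2, 80.2]
force: [-11.7, 0.3, 6.3]
grip_width: 0.0005
```

Run:
```python
from h import *
st2()
for t in [.1,0,-.05]: plan(pushpt(t),toolR(.58))
```

```text
t 13.7 org [-0.0696 -0.0007  0.1336] F org [-11.6  -1.7   6.3] [-25.5  -0.9  -8.5 123.4  37.5  38.3  20.1]
shift [ 0.0007 -0.0036  0.0007] turn [ 0.0017 -0.0022 -0.002 ] rows 1.0
shift [0.0007 0.0064 0.0001] turn [ 0.0017 -0.0022 -0.002 ] rows 1.0
shift [0.0007 0.0114 0.0002] turn [ 0.0017 -0.0022 -0.002 ] rows 1.0
```

{"fn": "send_rows", "kwargs": {"steps": [[[0, 0.002, 0], [0, 0, 0], 0], [[0, 0.004, 0], [0, 0, 0], 0], [[0, 0.005, 0], [0, 0, 0], 0], [[0, 0.006, 0], [0, 0, 0], 0], [[0, 0.006, 0], [0, 0, 0], 0]]}}

```text
time_s: 14.12
tool_pos: [0.5712, 0.1807, 0.1378]
tool_rot: [146.6, -0.2, 80.2]
force: [-8.6, -1.1, 5.4]
grip_width: 0.0003
```

Run:
```python
from h import *
st2()
D=env.read_camera('side');crop(D,170,160,130,140,5,'d12')
S=env.read_camera('scene');crop(S,250,180,110,120,6,'s12')
```

```text
t 14.1167 org [-0.0637 -0.0007  0.1378] F org [-8.3 -2.5  5.4] [-25.2  -0.7  -8.3 122.7  37.1  38.4  21. ]
```

View pics/d12.png

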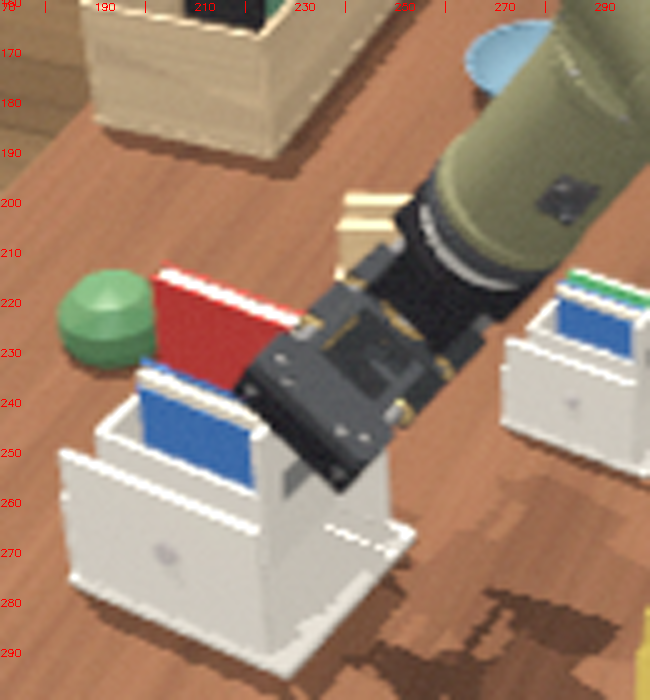

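View pics/s12.png

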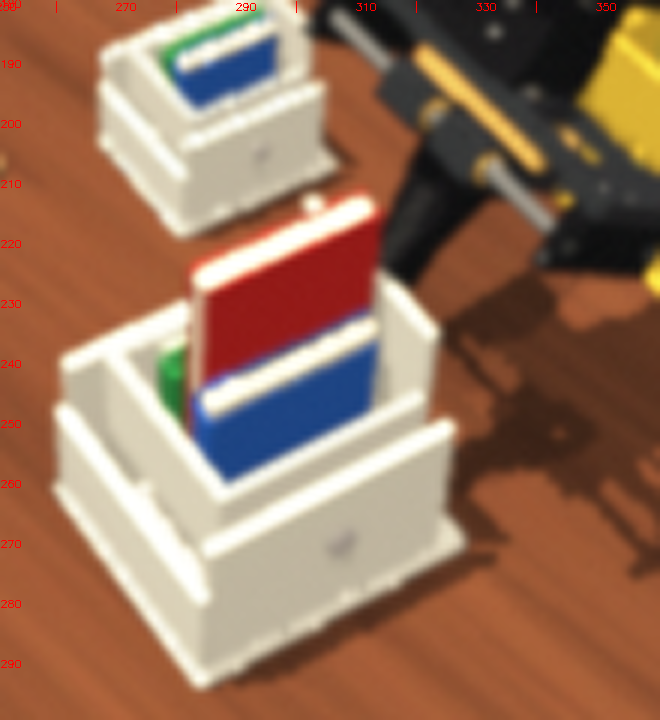

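Nearly upright. I'll keep pressing until the force shows the hard stop.

{"fn": "send_rows", "kwargs": {"steps": [[[0, 0.001, 0.001], [0, 0, 0], 0], [[0, 0.003, 0.002], [0, 0, 0], 0], [[0, 0.004, 0.002], [0, 0, 0], 0], [[0, 0.004, 0.002], [0, 0, 0], 0], [[0, 0.004, 0.002], [0, 0, 0], 0]]}}

```text
time_s: 14.63
tool_pos: [0.5726, 0.1808, 0.1373]
tool_rot: [146.8, -0.1, 80.2]
force: [-25.8, -0.9, 15.8]
grip_width: 0.0003
```

Run:
```python
from h import *
st2()
```

```text
t 14.6333 org [-0.0623 -0.0003  0.1373] F org [-25.2  -5.3  15.8] [-25.1  -0.4  -8.2 122.4  36.8  38.5  21.4]
```

The force jumped to about 26 N with only 1.4 mm of travel, so the bin is at its hard stop. I'll back away from the wall.

{"fn": "send_rows", "kwargs": {"steps": [[[0, -0.005, -0.003], [0, 0, 0], 0], [[0, -0.015, -0.01], [0, 0, 0], 0], [[0, -0.028, -0.025], [0, 0, 0], 0], [[0, -0.04, -0.05], [0, 0, 0], 0], [[0, -0.04, -0.08], [0, 0, 0], 0]]}}

```text
time_s: 15.05
tool_pos: [0.4964, 0.192, 0.1796]
tool_rot: [146.8, -0.0, 80.2]
force: [-0.4, 0.8, 0.8]
grip_width: 0.0006
```

{"fn": "send_rows", "kwargs": {"steps": [[[0, -0.005, -0.025], [0, 0, 0], 0], [[0, -0.005, -0.04], [0, 0, 0], 0], [[0, -0.005, -0.04], [0, 0, 0], 0], [[0, -0.005, -0.04], [0, 0, 0], 0], [[0, -0.005, -0.04], [0, 0, 0], 0]]}}

```text
time_s: 15.47
tool_pos: [0.4737, 0.1968, 0.2118]
tool_rot: [146.6, -0.2, 80.1]
force: [0.4, -0.6, -0.8]
grip_width: 0.0006
```

Run:
```python
from h import *
import pickle
st2()
S=env.read_camera('scene');D=env.read_camera('side');pickle.dump((S,D),open('c3.pkl','wb'))
crop(S,240,190,110,110,7,'s13');crop(D,170,190,110,110,6,'d13')
cv2.imwrite('pics/s13f.png',S['pixels'][:,:,::-1])
for n,P in dict(fL=(-.055,.049,.092),fR=(-.055,-.049,.092),bL=(.055,.049,.05),bR=(.055,-.049,.05)).items():
    print(n,[ (t,proj(S,bpt(*P,t)).round(1).tolist(),proj(D,bpt(*P,t)).round(1).tolist()) for t in (0,.05)])
```

```text
t 15.4667 org [-0.1624 -0.0014  0.2118] F org [ 0.5 -0.5 -0.8] [-29.8 -15.1 -12.4 125.6  29.4  51.2  22.6]
fL [(0, [[322.2, 234.7]], [[220.4, 248.1]]), (0.05, [[323.5, 234.7]], [[222.0, 249.5]])]
fR [(0, [[300.7, 211.6]], [[241.3, 227.4]]), (0.05, [[302.1, 211.6]], [[242.7, 228.8]])]
bL [(0, [[286.3, 262.8]], [[188.0, 246.9]]), (0.05, [[287.2, 261.7]], [[188.7, 246.5]])]
bR [(0, [[266.5, 237.9]], [[209.4, 227.3]]), (0.05, [[267.3, 236.8]], [[210.0, 226.9]])]
```

View pics/s13.png

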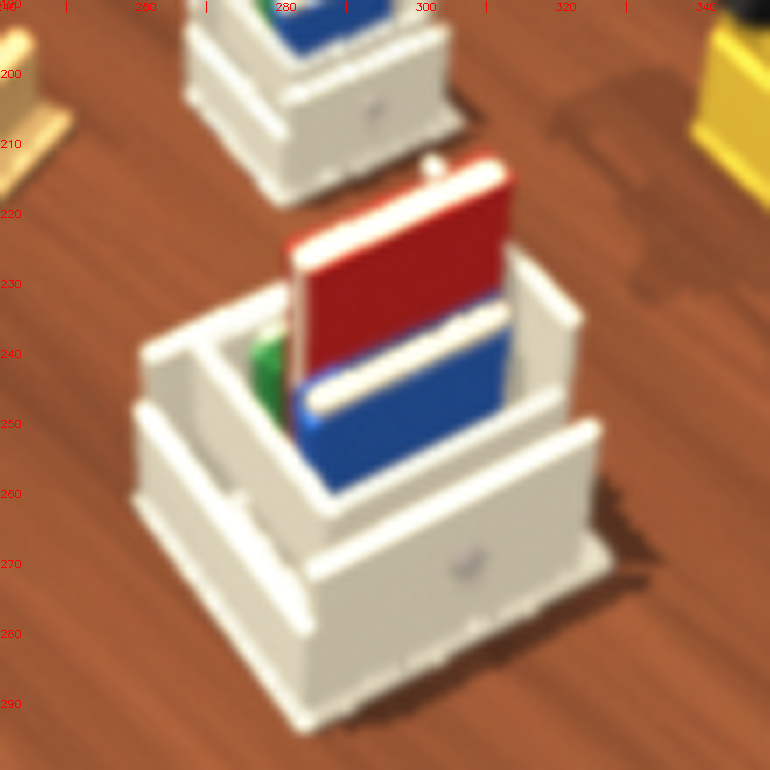

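View pics/d13.png

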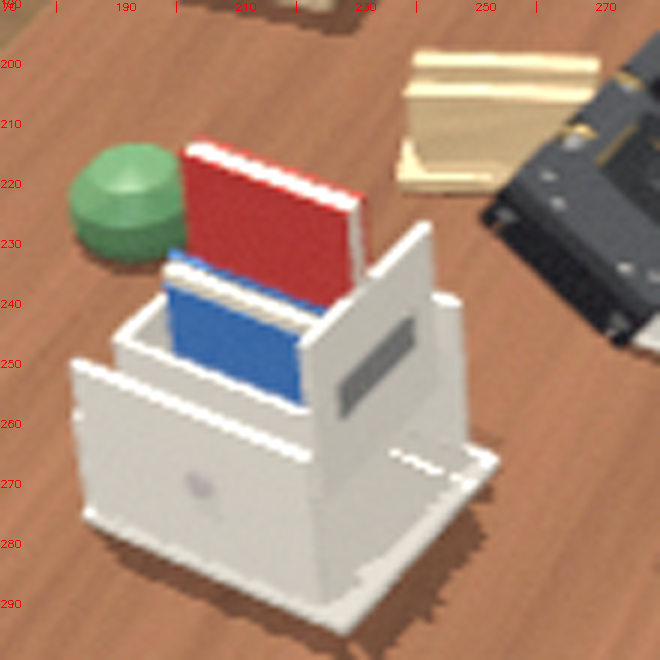

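View pics/s13f.png

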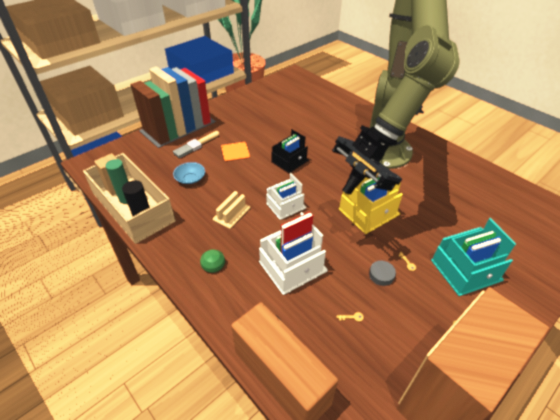

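Run:
```python
from h import *
import pickle
S,D=pickle.load(open('c3.pkl','rb'))
for s,d in [((283.0,228.5),(200.5,215.5)),((312.4,215.8),(229.0,224.3))]:
    P,e=tri(S,s,D,d);print(P,e,binR(0).T@(P-O))
```

```text
[0.6721 0.1682 0.1913] 0.0032265357956661636 [0.038  0.0042 0.1313]
[0.5843 0.1834 0.1921] 0.009813842531673719 [-0.0512  0.0043  0.1321]
```

The bin corners match the shut angle to within about 1 px. The notebook's top is at bin z ≈ 0.132 in the bin, close to the 0.135 expected when seated. The gripper is clear and the bystanders are where they were, so I'm handing in.

Run:
```python
from cell import env
print(env.sign_off(), env.get_obs()['time_s'])
```

```text
the job is handed in; nothing more can be done
the job is handed in; nothing more can be done
```

I took the red notebook out of its stand and slid it between the blue and green files until it touched the floor of the tilted bin. I then let go and pushed the bin shut. The job is handed in; it took about 15.5 s of the 58 s allowed.

**Notebook seated:** it touched the floor at foot height of about 0.4 mm with about 7 N. After shutting, its top measured 131–132 mm above the bin floor, against 135 mm expected. That is a little more than the 2 mm camera calibration, and one of the two corner sightings had its rays miss each other by about 10 mm.

**Notebook shift:** when I let go, it slid about 6 mm along the tilted bin towards the front wall. It is still upright between the files.

**Bin shut:** the force jumped to about 30 N over the last 1.4 mm, which I took as the hard stop. The corners of the bin that I checked matched the shut position to about 1 pixel.

**Surroundings:** the gripper was clear of everything, and no other object looked moved in the last pictures. I checked that by eye only.

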